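# Lock the rotary microtome and clamp in the tissue block

## Robot

A 7-joint arm with a two-finger parallel gripper is mounted at the origin on a cart in front of the work surface, level with it; the furniture and walls round the work are solid. World frame = base frame: x ahead of the robot, y to its left, z up, the work surface at z = 0. Lengths are in m, angles in rad, forces in N, time in s.
With the tool pointing down it reaches from about 0.4 to 0.85 m from the base axis. Payload 4.5 kg.
Tool frame: the origin (TCP) lies where the fingers leave the gripper's body, on its centre line; the fingertips stand 64 mm ahead of it and the grasp point (between the pads) lies 45 mm ahead of it; z points along the fingers, y is the line along which they close (so a half turn about z gives the same grasp; the last joint's range is limited). The gripper opens to 88 mm and grips with 3 to 60 N. Pads are 18 mm wide; open, the fingers measure 123 mm over their backs; the gripper's body (75 mm by 187 mm) begins 45 mm behind the grasp point.
Start: joints at [-1.226, 0.689, -0.195, 1.565, 0.157, 0.902, -0.215], TCP at [0.191, 0.595, 0.303] pointing down, gripper open.
Joint ranges: [-3.01, 3.01], [-0.46, 2.08], [-1.47, 1.51], [0.13, 2.56], [-1, 4.14], [0.04, 2.09], [-2.66, 2.66]. Speed limits (rad/s): [2.57, 2.57, 3.14, 3.14, 3.14, 3.14, 3.14].

## Interface

Orientations are given as a unit quaternion [x, y, z, w].
In Python, from plant import r gives the robot as it stands.
- The arm moves only by the tool play_rows, never from a script. Its arguments are lists of equal length, an entry for each row: "translation": the shift along the tool's x, y, z in m, a list of three; "delta_rot": the turn, a rotation vector about the tool's x, y, z in degrees, a list of three; "grip": the opening, from -1 (shut) to 1 (fully open). In form: {"translation": [[x, y, z], ...], "delta_rot": [[rx, ry, rz], ...], "grip": [grip, ...]}. A call has 1 to 20 rows; each row shifts and turns the commanded pose from where the row before left it, along the tool's axes as they then stand; what a row does not reach is not made up. A row lasts 1/8 s, in which the tool goes at most 62.5 mm and 10.7 degrees, less where a joint would pass 70% of its speed; a pose out of reach is approached as far as the arm can. A call with a gripper value outside its range is refused whole. The fingers move at their own pace and stop on an object; "squeeze" is the grip in N (left out, the last holds). Time passes only in rows, so rows that do not move let the fingers close. It gives the time, the measured TCP pose, the force, the opening and the grip force at its end, in the units of the state.
- r.get_state(): the state, without advancing time (a new reading comes with each control period).
- r.snapshot(name): name is "scene" or "top"; returns the picture (384x512x3 uint8, blue, green, red); there is no depth.
- r.get_calibration(name): a dict with "intrinsics" (3x3 intrinsics, pixels), "k1" (the pictures are not rectified: a ray, as slopes to the right and down, at radius r is drawn at 1 + k1 r^2 times it, then the intrinsics apply), "eye" and "rotation" of the camera in the world. Camera axes: x right, y up, looking along -z (the intrinsics and any distortion apply to the point x, -y, -z); pixel columns grow to the right and rows downward; lengths in m; the calibration is good to about 2 mm. A picture is of the moment at which its call begins. get_calibration takes no time and is no camera call.
- r.finish_job(): hands the job in; it is judged then, once.
Trained networks look in the newest picture that a camera, given by its name, has taken for a name from the list of things; names that differ only in an ending like _2 or _b are one class to them, and where a whole thing is asked for, a point or a joint stands for the part that bears it (a point fixed in the world has none). Each returns a list of dicts, best first, with "confidence" (0 to 1); they miss things now and then, are a little off and sometimes report something else, mostly with a low value. They report only what shows in the picture. A call takes as long as a camera call.
- r.look_for(camera, target): "point" ([x, y, z] in m, in world coordinates, good to about 4 mm: the middle of the surface that is visible of it).
- r.silhouettes(camera, target): "pixels" (384x512 bool, what is visible of it).
The state is a dict: "clock": time; "q": joint angles; "qd": joint speeds; "joint_torque": joint torques, N m; "tool_pos": TCP position; "eef_rot": TCP orientation; "contact_force": force on the tool from outside, world axes, zero at the start; "moment": the same for the moment, N m; "opening": opening from 0.0 (shut) to 1.0 (fully open); "finger_force": force on a finger pad.
Only numpy, scipy, OpenCV 4.12 (cv2) and the standard library are available. Lean on these libraries where they do the work, as an engineer would, in place of code of your own. Each camera call takes 0.05 s, during which the arm holds its last target. There are 200 camera calls.

## Task

Get the microtome ready for sectioning, safely: first turn the handwheel until its crank handle stands straight up and push the slanted lock pin in until it snaps home, so that the head cannot move. Then take the cassette that carries the wax block out of the rack, set it fully down and upright in the clamp on the head with the wax facing the front (knife) side, let go, and press the clamp lever down until it snaps over and stays. Leave the empty cassette in the rack and everything else where it stands.

Things in the scene. Friction and masses are not known exactly. Their poses are not given: they have to be found in the camera images.
- microtome: Fixed rotary microtome, 290 x 240 x 248 mm. Origin: on the counter under its middle; x to its rear, y to its left, z up; front faces the robot. White housing x -5..125, y -70..80 mm, its front shoulder slopes; grey tool tray on top (z 234..248, y -73..83) reaches forward to x -8 over the lock pin. Steel knife holder in front, x -144..-104, up to z 91.
- handwheel (a joint): Handwheel angle (rad; wheel turns all round), right side, axle along y at x 55, z 115 mm of the microtome. 0: crank straight up, hidden cross-hole lined up with the lock pin; positive: crank leans to the rear (+x). Turns easily (0.04 N m), stays where left. The pin finds the hole within 0.08 rad of 0 and centres it; else it stops after 4 mm.
- crank_grip (a point): Middle of the free-spinning black crank handle: a round grip 18 mm thick, 53 mm long, along the microtome's y, out to the right of the black wheel (124 mm diameter, face at y -96). The point is at y -130 mm of the microtome and circles the axle at 50 mm; z 165 with the crank up.
- lock_pin (a joint): Travel of the lock pin (m): under 0.001 when out, 0.012 home. Pushing meets a force that rises to about 10 N near 4 mm, then the pin snaps in by itself and stays. If it stops at about 4 mm the cross-hole is not lined up.
- lock_knob (a point): Centre of the flat top of the lock pin's black knob (25 mm diameter, 28 mm proud of the sloping shoulder when out). The pin leans 40 degrees to the front: it points outward along (-0.643, 0, 0.766) of the microtome and is pushed 12 mm in the reverse direction. The tray hangs 55 mm above it: come along the pin's axis with a tilted tool.
- clamp_floor (a point): Centre of the clamp pocket's floor, on the steel head; axes as the microtome's, there at (-90, 20, 108) mm with the crank up (a crank lowers the head, by 7 mm at 1.1 rad). Pocket open upward, 11.5 mm thick (x), 32 wide (y), 18 deep, flared rim up to 24 mm; 21 mm gap in its front (-x) for the wax. The lever moves its rear plate 2.7 mm forward.
- clamp_lever (a joint): Clamp lever angle (rad): 0 open (raised 43 degrees), 0.80 shut (just below level). It resists with up to 0.4 N m (10 N at the pad) near 0.4, passes over centre at about 0.69, then shuts by itself and stays.
- lever_pad (a point): Middle of the upper face of the lever's black thumb pad (22 x 20 mm). The lever points right (-y) from the clamp, hinged along x at (17, -31, 6) mm from clamp_floor; pad centre 44 mm, lever end 54 mm from the hinge. To shut: press straight down 40 mm right of the hinge, to about 3 mm above the hinge's height.
- block_cassette: Loose white tissue cassette with the wax block: a flat frame 8 mm thick (x), 28 mm wide (y), 40 mm high (z), 20 g, standing on its short edge. Origin: centre of its underside. On its front (-x) face a block of wax 17 mm wide, 20 mm high sticks out 6 mm, between 3 and 23 mm above the underside; the top 16 mm of the frame is free for gripping (8 mm across x).
- empty_cassette: The same frame without wax (an open grid), in the other bay. It stays in the rack.
- cassette_rack: Fixed grey rack, 44 x 80 x 26 mm, with two bays side by side along its y, 39 mm apart; a cassette stands in each in a vertical groove (11 mm wide, guides up to 24 mm above the counter), its underside 6 mm above the counter and its front towards the rack's -x. Origin: centre of the underside. A 76 mm high instrument stands behind it from world x 0.415: do not open the fingers wide there.
- microscope: Fixed microscope, 306 x 228 x 396 mm high, that stands between the rack and the microtome: carry things round or over it. Origin: on the counter under its middle.
- forceps: Steel forceps, 120 mm long, lying in the tool tray on top of the microtome. A bystander.
- petri_dish: On the counter near the rack, flat round dish, 60 mm across, 15 mm high. A bystander.
- lens_can: Small black screw can, 35 mm across, 50 mm high, upright on the counter to the right of the microtome. A bystander.

How it is judged:
On the way, in this order (a step that is already met when the one before it is completed fails the run):
1. the handwheel stands with its crank up and the lock pin is home (value of joint lock_pin above 0.01 m and value of joint handwheel between -0.12 and 0.12 rad), for 0.2 s.
2. with the head locked, the block cassette sits fully down in the clamp, wax to the front, while the lever is still open (all of step 1 and z of block_cassette in the frame of clamp_floor between -0.004 and 0.004 m and x of block_cassette in the frame of clamp_floor between -0.005 and 0.005 m and y of block_cassette in the frame of clamp_floor between -0.005 and 0.005 m and angle between block_cassette's own z axis and vertical below 0.16 rad and angle between the x axis of block_cassette and the x axis of clamp_floor, either way round below 0.16 rad and value of joint clamp_lever below 0.3 rad), for 0.2 s.
3. the clamp lever is snapped shut on the cassette (all of step 1 and z of block_cassette in the frame of clamp_floor between -0.004 and 0.004 m and x of block_cassette in the frame of clamp_floor between -0.005 and 0.005 m and y of block_cassette in the frame of clamp_floor between -0.005 and 0.005 m and angle between block_cassette's own z axis and vertical below 0.16 rad and angle between the x axis of block_cassette and the x axis of clamp_floor, either way round below 0.16 rad and value of joint clamp_lever above 0.74 rad), for 0.2 s.
At the end, for the whole second after the job is handed in: Lock pin over 10 mm in, handwheel within 0.12 rad of crank-up; block cassette at rest in the clamp, within 4 mm of its floor and 5 mm of its centre, upright and square within 9 degrees; lever over 0.74 rad; empty cassette moved under 20 mm, other loose things under 30 mm (all of step 3 and linear speed of block_cassette below 0.02 m/s and distance of empty_cassette from where it was at the start of the episode below 0.02 m and distance of each of forceps, petri_dish, lens_can from where it was at the start of the episode below 0.03 m); the robot touches nothing.
It fails at once if the empty cassette leaves its place in the rack (distance of empty_cassette from where it was at the start of the episode above 0.02 m).
It fails at once if a loose thing on the counter is knocked from its place (distance of any of forceps, petri_dish, lens_can from where it was at the start of the episode above 0.03 m).
It also fails if it takes over 72 s, if anything falls off the work surface, if the arm or the gripper's body presses on something with over 40 N, if the wrist force passes 120 N, or if a joint passes its speed limit or range.

## Working session

There is one attempt and no reset: what is moved stays moved. The work goes in short steps, Python scripts to look and compute and a tool call to move; the robot and the scene stay as the last step left them, time stands still between calls to the robot, and variables do not carry over. Pictures are saved under pics/ and viewed, at most 11 in all, crops included, and the job is handed in when it is done.

Besides the shell and the picture viewer there is one more tool, called after "Request:" as a command line: name --argument value ..., lists and objects as JSON in quotes. play_rows: Moves the arm, as the interface text tells. Its arguments: {"type":"object","properties":{"translation":{"type":"array","items":{"type":"array","items":{"type":"number"}}},"delta_rot":{"type":"array","items":{"type":"array","items":{"type":"number"}}},"grip":{"type":"array","items":{"type":"number"}},"squeeze":{"type":"number"}},"required":["translation","delta_rot","grip"]}

```bash
mkdir -p pics; ls
cat > h.py <<'E'
import numpy as np, cv2
from plant import r
from scipy.spatial.transform import Rotation as R
def snap(c,f=None):
    im=np.asarray(r.snapshot(c))
    if f: cv2.imwrite('pics/'+f,im)
    return im
def proj(c,P):
    k=r.get_calibration(c);P=np.atleast_2d(P)
    d=(P-np.array(k['eye']))@np.array(k['rotation'])
    s=np.c_[d[:,0]/-d[:,2],-d[:,1]/-d[:,2]]
    s=s*(1+k['k1']*(s**2).sum(1))[:,None]
    K=np.array(k['intrinsics']); return s@K[:2,:2].T+K[:2,2]
def st():
    s=r.get_state(); print('t',s['clock'],'p',np.round(s['tool_pos'],4),'q',np.round(s['eef_rot'],3),'F',np.round(s['contact_force'],1),'op',s['opening'],'ff',s['finger_force'],'J',np.round(s['q'],2)); return s
E
python3 - <<'E'
from h import *
for c in('scene','top'):
    snap(c,c+'0.png'); k=r.get_calibration(c); print(c,k)
    for t in ['microtome','crank_grip','handwheel','lock_knob','clamp_floor','lever_pad','block_cassette','empty_cassette','cassette_rack','microscope','petri_dish','lens_can','forceps']:
        print(t,[(np.round(d['point'],3).tolist(),round(d['confidence'],2)) for d in r.look_for(c,t)[:3]])
st()
E
```

```text
pics
scene {'intrinsics': array([[396.97410596,   0.        , 256.99637279],
       [  0.        , 396.97410596, 193.84085943],
       [  0.        ,   0.        ,   1.        ]]), 'k1': -0.11902593699028315, 'eye': array([-0.38618422, -0.47914188,  0.76969993]), 'rotation': array([ 0.42293624, -0.24785973, -0.45846437,  0.74128329])}
microtome [([0.52, 0.174, 0.174], 0.62), ([0.524, 0.199, 0.115], 0.58)]
crank_grip [([0.443, 0.203, 0.125], 0.68), ([0.334, -0.285, 0.01], 0.31)]
handwheel [([0.564, 0.123, 0.131], 0.94)]
lock_knob [([0.522, 0.176, 0.174], 0.43)]
clamp_floor [([0.452, 0.239, 0.116], 0.67), ([0.371, -0.168, 0.002], 0.15)]
lever_pad [([0.444, 0.201, 0.124], 0.38)]
block_cassette [([0.348, -0.3, 0.028], 0.6), ([0.561, 0.126, 0.129], 0.22)]
empty_cassette [([0.338, -0.265, 0.026], 0.63)]
cassette_rack [([0.33, -0.283, 0.009], 0.52)]
microscope [([0.338, -0.266, 0.026], 0.2)]
petri_dish [([0.373, -0.168, 0.003], 0.46)]
lens_can [([0.374, -0.166, -0.0], 0.57), ([0.429, 0.06, 0.045], 0.47)]
forceps [([0.586, 0.221, 0.246], 0.61)]
top {'intrinsics': array([[350.79244662,   0.  
[... 278 characters left out ...]
])}
microtome [([0.532, 0.214, 0.148], 0.96), ([0.444, 0.203, 0.135], 0.18)]
crank_grip [([0.433, 0.062, 0.054], 0.73), ([0.601, 0.086, 0.151], 0.49)]
handwheel [([0.566, 0.124, 0.15], 0.98), ([0.351, -0.298, 0.046], 0.68)]
lock_knob []
clamp_floor [([0.461, 0.24, 0.115], 0.83)]
lever_pad []
block_cassette []
empty_cassette []
cassette_rack [([0.346, -0.281, 0.008], 0.71)]
microscope []
petri_dish [([0.373, -0.169, -0.0], 0.59), ([0.46, 0.242, 0.112], 0.56)]
lens_can []
forceps [([0.585, 0.22, 0.25], 0.44), ([0.372, -0.168, 0.002], 0.31)]
t 1.4 p [0.1911 0.5951 0.3027] q [ 0.155  0.988  0.    -0.   ] F [ 0.3 -0.1 -0.6] op 1.003673734336951 ff 0.0 J [-1.23  0.69 -0.19  1.57  0.16  0.9  -0.22]
```

```bash
sed -i "s/np.array(k\['rotation'\])/R.from_quat(k['rotation']).as_matrix()/" h.py; python3 -c "
import cv2
for c in('scene','top'):
    im=cv2.imread(f'pics/{c}0.png'); cv2.imwrite(f'pics/{c}0b.png',cv2.resize(im,(784,588),interpolation=cv2.INTER_CUBIC))"
```

```text
(no output)
```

View pics/scene0b.png

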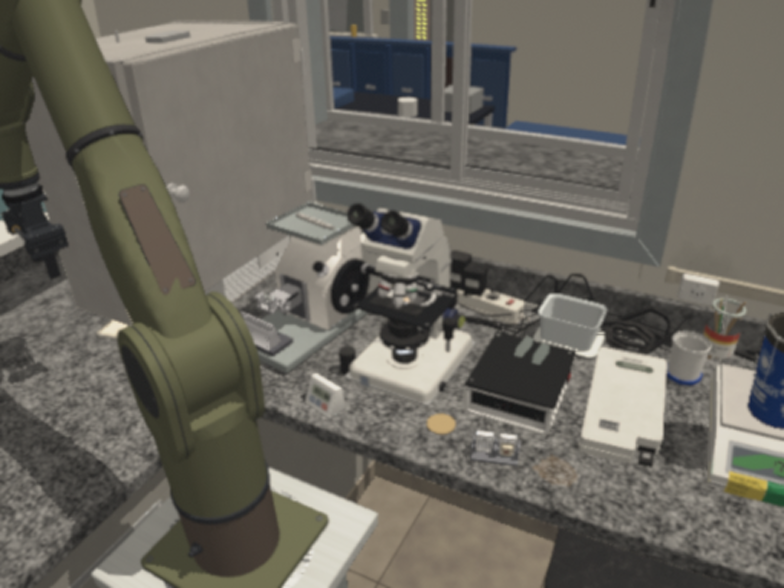

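View pics/top0b.png

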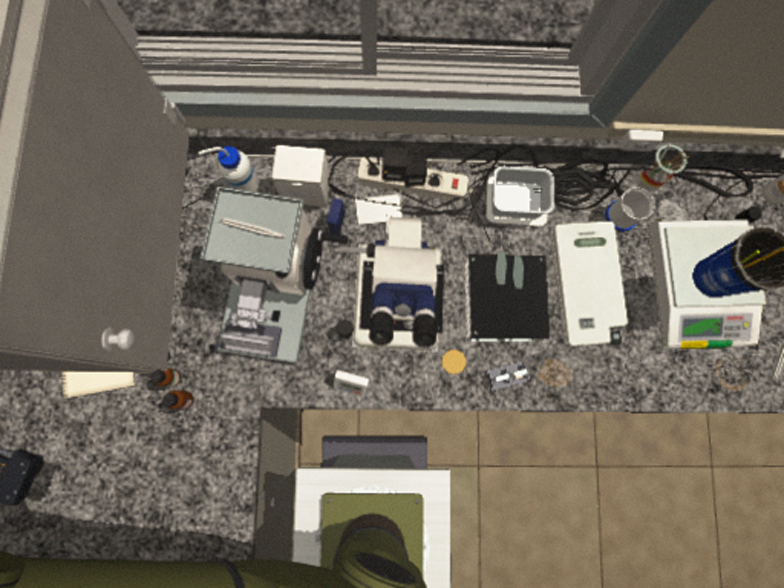

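The pictures show the microtome left of the microscope (scene ~(300,280), top ~(260,270)), the tray on top with forceps, and the rack at scene (497,445) with the waxed cassette apparently in the right bay. The arm hangs to the left beside a tall cabinet. Zooming for an accurate pose.

Run:
```python
import cv2,numpy as np
a=cv2.imread('pics/top0.png')[115:240,125:225]; a=cv2.resize(a,None,fx=4.6,fy=4.6,interpolation=cv2.INTER_CUBIC)
cv2.imwrite('pics/topz.png',a)
b=cv2.imread('pics/scene0.png')[125:245,140:260]; b=cv2.resize(b,None,fx=4.6,fy=4.6,interpolation=cv2.INTER_CUBIC)
c=cv2.imread('pics/scene0.png')[270:310,300:350]; c=cv2.resize(c,None,fx=4.6,fy=4.6,interpolation=cv2.INTER_CUBIC)
b2=np.zeros((552,790,3),np.uint8); b2[:,:552]=b; b2[:c.shape[0],556:556+c.shape[1]]=c
cv2.imwrite('pics/scz.png',b2)
```

```text
(no output)
```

View pics/topz.png

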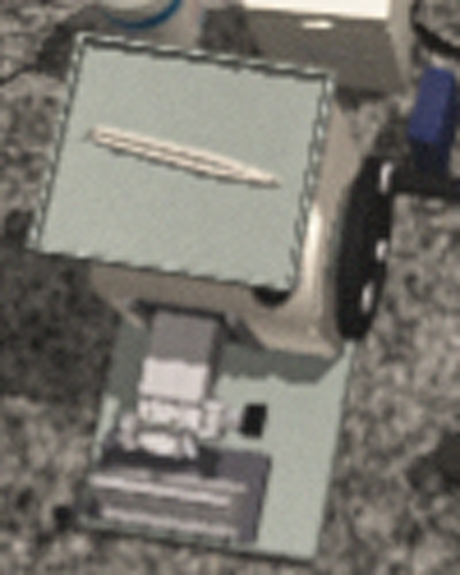

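View pics/scz.png

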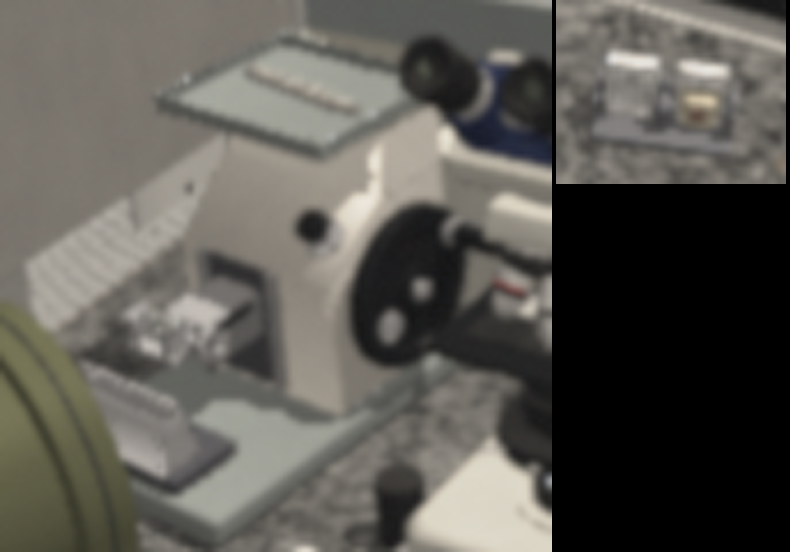

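Top zoom shows the tray corners at (32,248),(293,290),(333,73),(80,35), lever pad at (254,418), and the crank leaning to the rear with grip toward (430,180). Scene zoom shows the lock knob at (313,226), wheel centre ~(408,285); wax is in the rack's right bay, facing front. Fitting the pose.

```bash
cat > fit.py <<'E'
from h import *
from scipy.optimize import least_squares
T=lambda u,v:(np.array([u,v])+.0)/4.6+[125,115]-.4
S=lambda u,v:(np.array([u,v])+.0)/4.6+[140,125]-.4
def mt(p,P): c,s=np.cos(p[2]),np.sin(p[2]); P=np.atleast_2d(P); return np.c_[p[0]+c*P[:,0]-s*P[:,1],p[1]+s*P[:,0]+c*P[:,1],P[:,2]]
if __name__=='__main__':
    top=[T(32,248),T(293,290),T(333,73),T(80,35),T(254,418),T(370,245)]
    sc=[S(160,100),S(322,155),S(290,38),S(408,285),S(313,226)]
    def pts(p):
        xb=p[3];k=p[4:7]
        a=[[-.008,.083,.248],[-.008,-.073,.248],[xb,-.073,.248],[xb,.083,.248],[-.073,-.043,.138],[.055,-.096,.115]]
        b=[[-.008,.083,.248],[-.008,-.073,.248],[xb,.083,.248],[.055,-.096,.115],[p[4],p[5],.179]]
        return a,b
    def f(p):
        a,b=pts(p); return np.r_[(proj('top',mt(p,a))-top).ravel(),(proj('scene',mt(p,b))-sc).ravel()]
    s=least_squares(f,[.55,.2,-.15,.13,-.03,-.04],loss='soft_l1'); print(np.round(s.x,4)); print(np.round(s.fun.reshape(-1,2),1))
    print('cabinet etc'); p=s.x
    for n,P in dict(clamp=[-.09,.02,.108],knob=[p[4],p[5],.179],axle=[.055,-.130,.115],pad=[-.073,-.043,.144]).items(): print(n,np.round(mt(p,P),4))
    for th in np.arange(.4,1.8,.2):
        G=mt(p,[.055+.05*np.sin(th),-.13,.115+.05*np.cos(th)]); E=mt(p,[.055+.05*np.sin(th),-.157,.115+.05*np.cos(th)])
        print(th,(proj('top',G)-[125,115])*4.6,(proj('top',E)-[125,115])*4.6,(proj('scene',G)-[140,125])*4.6)
E
python3 fit.py
python3 - <<'E'
from h import *
for c in ('scene','top'):
    snap(c)
    for t in ['lens_can','crank_grip','lock_knob','block_cassette','empty_cassette','cassette_rack','microtome','microscope']:
        for d in r.silhouettes(c,t)[:2]:
            v,u=np.nonzero(d['pixels']); print(c,t,round(d['confidence'],2),len(u),'u',u.min(),u.max(),'v',v.min(),v.max(),'c',u.mean().round(1),v.mean().round(1))
E
```

```text
[ 0.5229  0.2235 -0.1399  0.1246 -0.0008 -0.0522]
[[-0.8 -0.3]
 [ 0.2 -0.4]
 [ 0.8  0.1]
 [-0.4 -0.3]
 [ 0.4  0.3]
 [ 1.8  0.9]
 [-1.3 -1.3]
 [-0.3 -1.9]
 [-2.  -1.2]
 [ 2.3  1. ]
 [ 0.   0. ]]
cabinet etc
clamp [[0.4366 0.2558 0.108 ]]
knob [[0.5149 0.1719 0.179 ]]
axle [[0.5592 0.0871 0.115 ]]
pad [[0.4446 0.1911 0.144 ]]
0.4 [[426.40786101 207.92887214]] [[468.14248698 214.47907382]] [[468.95410507 232.57732754]]
0.6000000000000001 [[429.38029439 197.05593213]] [[470.8567969  203.56334801]] [[476.76180911 233.53880545]]
0.8000000000000002 [[432.20524182 188.7128454 ]] [[473.37197143 195.17000458]] [[483.59667894 237.17860961]]
1.0000000000000002 [[434.76446745 183.20158729]] [[475.58426699 189.60333605]] [[489.20959659 243.30156281]]
1.2000000000000002 [[436.95716667 180.68256615]] [[477.40838009 187.02618186]] [[493.40758652 251.62534562]]
1.4000000000000004 [[438.7035013  181.17906191]] [[478.78011263 187.4642386 ]] [[496.05658526 261.79714987]]
1.6000000000000005 [[439.94629197 184.58935484]] [[479.65732314 190.81808264]] [[497.08173243 273.41034146]]
scene lens_can 0.66 142 u 222 232 v 226 243 c 226.6 233.1
scene lock_knob 0.58 43 u 195 214 v 140 147 c 202.3 143.3
scene block_cassette 0.66 137 u 311 321 v 282 296 c 316.2 288.9
scene empty_cassette 0.43 122 u 311 321 v 282 294 c 315.7 288.0
scene microtome 0.92 5551 u 159 246 v 133 242 c 203.0 187.5
scene microscope 0.37 160 u 222 232 v 225 244 c 226.3 233.5
top lens_can 0.51 82 u 221 229 v 210 219 c 225.0 214.5
top lens_can 0.38 189 u 289 303 v 229 244 c 296.0 236.1
top empty_cassette 0.61 278 u 318 344 v 236 253 c 330.7 245.1
top cassette_rack 0.51 259 u 317 343 v 237 254 c 328.3 245.6
top microtome 0.75 6532 u 131 226 v 122 237 c 172.8 177.1
top microtome 0.37 303 u 318 344 v 237 253 c 330.0 245.2
top microscope 0.2 19 u 147 178 v 144 153 c 157.2 146.9
```

Run:
```python
import cv2,numpy as np
from h import *; from fit import mt
a=cv2.imread('pics/top0.png')[105:235,185:300]; a=cv2.resize(a,None,fx=4,fy=4,interpolation=cv2.INTER_CUBIC)
b=cv2.imread('pics/scene0.png')[120:245,215:305]; b=cv2.resize(b,None,fx=3.6,fy=3.6,interpolation=cv2.INTER_CUBIC)
o=np.zeros((520,790,3),np.uint8); o[:520,:460]=a; o[:450,464:464+324]=b
cv2.imwrite('pics/mid.png',o)
def inv(c,u,v,z):
    k=r.get_calibration(c);K=np.array(k['intrinsics']);d=np.array([(u-K[0,2])/K[0,0],(v-K[1,2])/K[1,1]]);s=d.copy()
    for _ in range(10): s=d/(1+k['k1']*(s@s))
    w=R.from_quat(k['rotation']).as_matrix()@[s[0],-s[1],-1]; e=np.array(k['eye']); return e+w*(z-e[2])/w[2]
for n,u,v,z in [('blue',218,139,0),('blue',218,139,.1),('eyeL',240,213,.36),('headL',243,165,.33),('stageL',235,165,.15),('baseL',233,225,.02),('baseR',288,225,.02),('mic top',252,145,.396),('cabR',122,80,.7),('cabRf',112,240,.7)]: print(n,inv('top',u,v,z).round(3))
```

```text
blue [0.701 0.1   0.   ]
blue [0.666 0.091 0.1  ]
eyeL [0.397 0.011 0.36 ]
headL [0.519 0.007 0.33 ]
stageL [0.568 0.034 0.15 ]
baseL [0.403 0.04  0.02 ]
baseR [ 0.406 -0.139  0.02 ]
mic top [ 0.548 -0.013  0.396]
cabR [0.537 0.176 0.7  ]
cabRf [0.313 0.168 0.7  ]
```

View pics/mid.png

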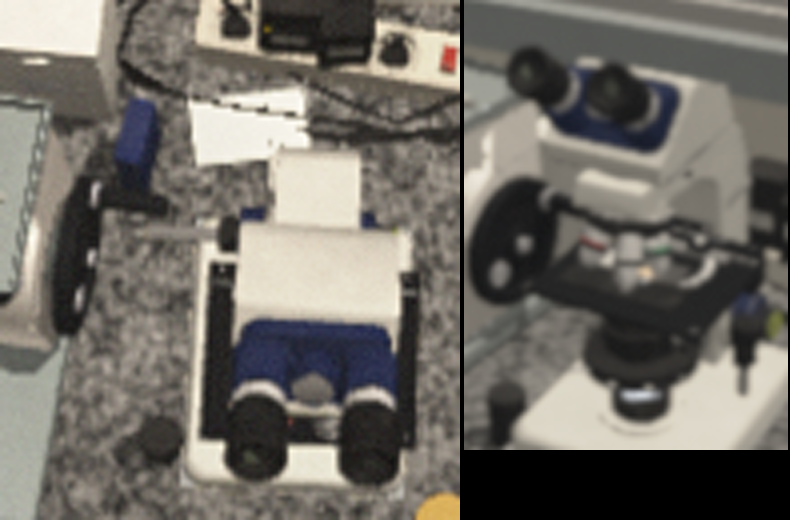

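The crop shows the black crank grip at top-native (210..226,156), a blue object behind it at (218,139), and a grey rod of the microscope ending at native (220,164). Now working out the cabinet corner and the tool orientations, with a small kinematics-free plan.

```bash
cat >> h.py <<'E'
def inv(c,u,v,z=None,x=None,y=None):
    k=r.get_calibration(c);K=np.array(k['intrinsics']);d=np.array([(u-K[0,2])/K[0,0],(v-K[1,2])/K[1,1]]);s=d.copy()
    for _ in range(10): s=d/(1+k['k1']*(s@s))
    w=R.from_quat(k['rotation']).as_matrix()@[s[0],-s[1],-1]; e=np.array(k['eye'])
    i=[j for j,q in enumerate((x,y,z)) if q is not None][0]; return e+w*((x,y,z)[i]-e[i])/w[i]
def tri(a,b):
    """a=('scene',u,v), b=('top',u,v)"""
    A=[];B=[]
    for c in (a,b):
        e=np.array(r.get_calibration(c[0])['eye']);w=inv(*c,z=0)-e;w/=np.linalg.norm(w);P=np.eye(3)-np.outer(w,w);A.append(P);B.append(P@e)
    A=np.vstack(A);B=np.hstack(B);x=np.linalg.lstsq(A,B,rcond=None)[0]; return x,np.abs(A@x-B).max()
def go(p,Rm):
    """total tool-frame shift and rotvec(deg) from the current pose to TCP p, orientation matrix Rm"""
    s=r.get_state();R0=R.from_quat(s['eef_rot']); return np.round(R0.inv().apply(np.array(p)-s['tool_pos']),4),np.round((R0.inv()*R.from_matrix(Rm)).as_rotvec(degrees=True),2)
E
python3 - <<'E'
from h import *
print('cab front bottom',inv('scene',75,212,z=0), 'rear bottom?',inv('scene',203,124,z=0))
print('cab top corner front tri',tri(('scene',85,42),('top',111,242)))
print('knob door',tri(('scene',116,124),('top',77,221)))
print('rackcass: block top mid', tri(('scene',300+(705-556)/4.6,270+68/4.6),('top',520/1.53,372/1.53)))
print('empty', tri(('scene',300+(635-556)/4.6,270+60/4.6),('top',502/1.53,378/1.53)))
print(R.from_quat(r.get_state()['eef_rot']).as_matrix().round(2))
s=snap('top'); im=cv2.imread('pics/top0.png')
g=cv2.cvtColor(im,cv2.COLOR_BGR2GRAY); 
print(g[234:258,314:348])
E
```

```text
cab front bottom [0.33885112 0.65205276 0.        ] rear bottom? [1.24835896 0.70200917 0.        ]
cab top corner front tri (array([0.27586801, 0.24032056, 0.61574697]), np.float64(0.039172855917360194))
knob door (array([0.3711103 , 0.37677028, 0.36671527]), np.float64(0.0001303181186890212))
rackcass: block top mid (array([ 0.34837456, -0.30072422,  0.04764222]), np.float64(0.0006016851937538092))
empty (array([ 0.3359361 , -0.26321113,  0.04897086]), np.float64(0.0012423262126770585))
[[-0.95  0.31  0.  ]
 [ 0.31  0.95  0.  ]
 [-0.    0.   -1.  ]]
[[108 103  97  82 109 120 103 105 111 105 111 131 134 122 118 138 128 133
  134 132 114  99  98 104 100  98  96 105 115 104 105 104 105 106]
 [110 102  99  99 112  99  80 105 117 125 133 152 137 120 113 123 117 131
  133 139 128 100 100 108 120 104 101 110 112 115 110  97  94  98]
 [123 120 100 114 119  97  77 100 129 151 161 149 127 119 125 135 141 128
  122 136 141 102  85 102 133 129 124  92 101 117 110 104 104 102]
 [117 121 117 131 129 109  80  86 111 138 153 134 107 120 148 152 149 123
  103 128 156 128 116 120 136 139 135  80 103
[... 2142 characters left out ...]
 128  87  77  77 101  67 120 141 142 138 132 112 114 105 100 103 109
  112 104 104 122 131 100 107  93  78 100 113 125 124  94 107 119]
 [109 125 103 101  90 100  63 118 114 114 130 112  92 103  82  91 112 123
  115 101  97  93 101  77  89  89  72  96 106 120 121 110 112 110]
 [124 102 100 111 112  83  63  89  82  81 120 107 100 114 102 112 126 130
  113 105  92  80  68  71  92  99  91 104 110 112 116 119 111 105]
 [139  95  76 101 114  88  65  63  76 104 131 111 102 101 114 110 128 122
  107 107 112 100  76  74  86  91  75 102 124 126 122 121 104 103]
 [133  95  78 101 119 111  80  67  71  97 124 123 105  98  98 101 105 112
   95 114 123 116  86  71  80  78  74 103 118 126 128 127 112 113]]
```

Run:
```python
from h import *
for y in (.38,.40,.42): print(inv('scene',75,212,y=y).round(3),inv('scene',85,42,y=y).round(3),inv('top',111,242,y=y).round(3),inv('scene',203,124,y=y).round(3),inv('top',122,80,y=y).round(3))
for c in('scene','top'):
  im=cv2.imread(f'pics/{c}0.png')
```

```text
[0.164 0.38  0.185] [0.324 0.38  0.607] [0.336 0.38  0.147] [0.803 0.38  0.21 ] [0.818 0.38  0.181]
[0.177 0.4   0.172] [0.34  0.4   0.603] [0.338 0.4   0.094] [0.83  0.4   0.197] [0.845 0.4   0.13 ]
[0.19  0.42  0.158] [0.357 0.42  0.6  ] [0.34  0.42  0.042] [0.858 0.42  0.184] [0.873 0.42  0.079]
```

```bash
sed -i "s/a,b=pts(p); return/a,b=pts(p); a[5]=[.055,-.088,.115]; b[3]=[.055,-.092,.115]; return/; s/\.0008/.0008/" fit.py; python3 fit.py | head -18
python3 - <<'E'
from h import *
s=st()
R0=R.from_quat(s['eef_rot']).as_matrix()
print(go([.24,.36,.37],R0))
for a,b in (([.24,.36,.37],[.40,.15,.42]),):
    print((R0.T@(np.array(b)-a)).round(4))
E
```

```text
[ 0.5227  0.2227 -0.1418  0.1246 -0.0006 -0.0514]
[[-0.5 -0.3]
 [ 0.4 -0.3]
 [ 1.1  0.2]
 [ 0.  -0.3]
 [ 0.6  0.4]
 [-0.5  0.6]
 [-1.1 -1.2]
 [-0.1 -1.8]
 [-1.8 -1.2]
 [ 1.6  0.8]
 [ 0.  -0. ]]
cabinet etc
clamp [[0.4365 0.2552 0.108 ]]
knob [[0.5149 0.1719 0.179 ]]
axle [[0.5588 0.0862 0.115 ]]
pad [[0.4444 0.1904 0.144 ]]
0.4 [[427.81355742 208.56607428]] [[469.53765627 215.19302815]] [[469.81705912 233.0952669 ]]
t 2.35 p [0.1911 0.5951 0.3027] q [0.155 0.988 0.    0.   ] F [-0.1  0.6  0.3] op 0.9958007641095452 ff 0.0 J [-1.23  0.69 -0.19  1.57  0.16  0.9  -0.22]
(array([-0.1184, -0.2089, -0.0673]), array([0., 0., 0.]))
[-0.2165 -0.151  -0.05  ]
```

Request:
play_rows --translation '[[-0.019,-0.034,-0.011],[-0.019,-0.034,-0.011],[-0.019,-0.034,-0.011],[-0.019,-0.034,-0.011],[-0.019,-0.034,-0.011],[-0.019,-0.034,-0.011]]' --delta_rot '[[0,0,0],[0,0,0],[0,0,0],[0,0,0],[0,0,0],[0,0,0]]' --grip '[0,0,0,0,0,0]'

```text
clock: 3.1
tool_pos: [0.2375, 0.3648, 0.3692]
eef_rot: [0.155, 0.988, 0.0, 0.0]
contact_force: [0.9, -0.2, 1.0]
opening: 0.504
finger_force: 0.0
```

Request:
play_rows --translation '[[-0.036,-0.026,-0.008],[-0.036,-0.026,-0.008],[-0.036,-0.026,-0.008],[-0.036,-0.026,-0.008],[-0.036,-0.026,-0.008],[-0.036,-0.026,-0.008],[0,0,0],[0,0,0],[0,0,0],[0,0,0],[0,0,0],[0,0,0],[0,0,0],[0,0,0]]' --delta_rot '[[0,0,0],[0,0,0],[0,0,0],[0,0,0],[0,0,0],[0,0,0],[0,0,10],[0,0,10],[0,0,10],[0,0,10],[0,0,10],[0,0,10],[0,0,10],[0,0,10]]' --grip '[0,0,0,0,0,0,0,0,0,0,0,0,0,0]'

```text
clock: 4.85
tool_pos: [0.3952, 0.1514, 0.4169]
eef_rot: [0.755, 0.655, 0.0, -0.0]
contact_force: [-0.0, 0.3, 0.7]
opening: 0.504
finger_force: 0.0
```

```bash
cat > plan.py <<'E'
from h import *; from fit import mt
MP=[.5227,.2227,-.1418]
def M(x,y,z): return mt(MP,[x,y,z])[0]
mx=np.array([np.cos(MP[2]),np.sin(MP[2]),0]); my=np.array([-mx[1],mx[0],0]); mz=np.array([0,0,1.])
def tool(z,y): z=z/np.linalg.norm(z); return np.c_[np.cross(y,z),y,z]
DOWNX=tool(-mz,mx)   # tool down, closing along microtome x
E
python3 - <<'E'
from plan import *
st(); snap('top','t1.png'); snap('scene','s1.png')
th=1.1; g=M(.055+.05*np.sin(th),-.126,.115+.05*np.cos(th)); print(g)
for dz in (.20,.054): print(go(g+[0,0,dz],DOWNX))
for im,c in (('t1','top'),('s1','scene')):
    for d in r.silhouettes(c,'crank_grip')[:2]: v,u=np.nonzero(d['pixels']); print(c,d['confidence'],len(u),u.min(),u.max(),v.min(),v.max())
E
```

```text
t 4.85 p [0.3952 0.1514 0.4169] q [ 0.755  0.655  0.    -0.   ] F [-0.   0.3  0.7] op 0.5040663471735795 ff 0.0 J [-0.59  0.27  0.15  1.97 -0.05  0.91 -0.55]
[0.60345412 0.08389424 0.13767981]
(array([-0.0387,  0.2155,  0.0792]), array([ 0.02, -0.01,  0.31]))
(array([-0.0387,  0.2155,  0.2252]), array([ 0.02, -0.01,  0.31]))
scene 0.57 27 239 245 174 178
scene 0.43 357 168 195 185 203
```

Request:
play_rows --translation '[[-0.0195,0,0],[-0.0195,0,0],[0,0.054,0],[0,0.054,0],[0,0.054,0],[0,0.054,0],[0,0,0.035],[0,0,0.035],[0,0,0.02],[0,0,0]]' --delta_rot '[[0,0,0],[0,0,0],[0,0,0],[0,0,0],[0,0,0],[0,0,0],[0,0,0],[0,0,0],[0,0,0],[0,0,0]]' --grip '[0,0,0,0,0,0,0,0,0,0]'

```text
clock: 6.3
tool_pos: [0.6031, 0.0833, 0.3251]
eef_rot: [0.753, 0.658, -0.002, -0.001]
contact_force: [-0.9, 0.6, -0.0]
opening: 0.498
finger_force: 0.0
```

Run:
```python
from plan import *
s=st(); a=snap('top'); b=snap('scene')
a=cv2.resize(a[100:230,180:280],None,fx=3.9,fy=3.9,interpolation=3); b=cv2.resize(b[70:230,190:290],None,fx=3.4,fy=3.4,interpolation=3)
o=np.zeros((560,780,3),np.uint8); o[:a.shape[0],:a.shape[1]]=a; o[:b.shape[0],400:400+b.shape[1]]=b; cv2.imwrite('pics/c2.png',o)
tip=np.array(s['tool_pos'])-[0,0,.064]; print((proj('top',tip)-[180,100])*3.9,(proj('scene',tip)-[190,70])*3.4+[400,0])
g=M(.055+.05*np.sin(1.1),-.13,.115+.05*np.cos(1.1));print((proj('scene',g)-[190,70])*3.4+[400,0],(proj('top',g)-[180,100])*3.9)
```

```text
t 6.3 p [0.6031 0.0833 0.3251] q [ 0.753  0.658 -0.002 -0.001] F [-0.9  0.6 -0. ] op 0.4976227875239842 ff 0.0 J [-0.3   0.65  0.16  1.6  -0.12  0.91 -0.23]
[[138.3304848  159.31270101]] [[586.33145958 251.84383573]]
[[593.90848806 370.13154907]] [[156.27178679 213.03009487]]
```

View pics/c2.png

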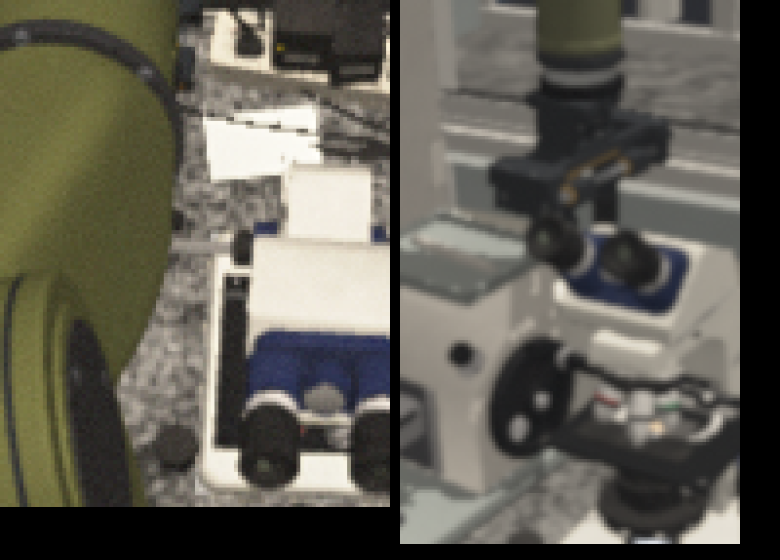

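The gripper is above the crank, with its root visible at (563,355) in the scene crop; the top view is hidden by the arm. Checking the crank angle numerically before descending.

Run:
```python
from plan import *
for th in (.7,.9,1.1,1.3,1.5):
    for y in (-.105,-.157):
        P=M(.055+.05*np.sin(th),y,.115+.05*np.cos(th)); print(th,y,((proj('scene',P)-[190,70])*3.4+[400,0]).round(0),((proj('top',P)-[185,105])*4).round())
```

```text
0.7 -0.105 [[565. 354.]] [[103. 203.]]
0.7 -0.157 [[609. 369.]] [[172. 214.]]
0.9 -0.105 [[570. 358.]] [[105. 197.]]
0.9 -0.157 [[613. 372.]] [[174. 208.]]
1.1 -0.105 [[573. 363.]] [[108. 193.]]
1.1 -0.157 [[617. 378.]] [[176. 204.]]
1.3 -0.105 [[576. 370.]] [[110. 192.]]
1.3 -0.157 [[619. 385.]] [[177. 203.]]
1.5 -0.105 [[577. 378.]] [[111. 194.]]
1.5 -0.157 [[620. 393.]] [[178. 205.]]
```

Request:
play_rows --translation '[[0.001,-0.005,0.03],[0,0,0.03],[0,0,0.02],[0,0,0.01],[0,0,0]]' --delta_rot '[[0,0,0],[0,0,0],[0,0,0],[0,0,0],[0,0,0]]' --grip '[0,0,0,0,0]' --squeeze 10

```text
clock: 7.02
tool_pos: [0.5995, 0.0852, 0.2372]
eef_rot: [0.753, 0.657, 0.0, 0.0]
contact_force: [-0.1, -0.2, 0.4]
opening: 0.502
finger_force: 0.0
```

Request:
play_rows --translation '[[0,0,0.012],[0,0,0.012],[0,0,0.01],[0,0,0.006],[0,0,0]]' --delta_rot '[[0,0,0],[0,0,0],[0,0,0],[0,0,0],[0,0,0]]' --grip '[0,0,0,0,0]'

```text
clock: 7.65
tool_pos: [0.5989, 0.0851, 0.1961]
eef_rot: [0.754, 0.657, -0.0, -0.0]
contact_force: [-0.9, 0.3, -0.6]
opening: 0.501
finger_force: 0.0
```

Close on the handle.

Request:
play_rows --translation '[[0,0,0.001],[0,0,0],[0,0,0],[0,0,0],[0,0,0],[0,0,0]]' --delta_rot '[[0,0,0],[0,0,0],[0,0,0],[0,0,0],[0,0,0],[0,0,0]]' --grip '[-1,-1,-1,-1,-1,-1]' --squeeze 10

```text
clock: 8.4
tool_pos: [0.6005, 0.0849, 0.1964]
eef_rot: [0.754, 0.657, 0.001, 0.001]
contact_force: [4.2, -0.9, 3.1]
opening: 0.199
finger_force: 10.0
```

Run:
```python
from plan import *
st()
```

```text
t 8.4 p [0.6005 0.0849 0.1964] q [0.754 0.657 0.001 0.001] F [ 4.2 -0.9  3.1] op 0.19926442022400748 ff 10.001037642359734 J [-0.29  0.81  0.12  1.73 -0.15  0.61 -0.21]
```

Request:
play_rows --translation '[[0,-0.0043,-0.0056],[0,-0.005,-0.0048],[0,-0.0056,-0.0042],[0,-0.0062,-0.0033],[0,-0.0066,-0.0024],[0,-0.0068,-0.0014],[0,-0.007,-0.0005],[0,0,0],[0,0,0]]' --delta_rot '[[0,0,0],[0,0,0],[0,0,0],[0,0,0],[0,0,0],[0,0,0],[0,0,0],[0,0,0],[0,0,0]]' --grip '[-1,-1,-1,-1,-1,-1,-1,-1,-1]'

```text
clock: 9.52
tool_pos: [0.5568, 0.0911, 0.2167]
eef_rot: [0.753, 0.658, -0.001, -0.001]
contact_force: [0.9, 1.9, -12.3]
opening: 0.198
finger_force: 10.0
```

Run:
```python
from plan import *
s=st(); p=np.array(s['tool_pos']); d=p-[*MP[:2],0]; print('mt x,y',d@mx,d@my)
P=M(.055,-.157,.165);Q=M(.055,-.105,.165)
b=snap('scene','s3.png')
print(proj('scene',P),proj('scene',Q))
b=cv2.resize(b[120:220,180:290],None,fx=6,fy=6,interpolation=3); cv2.imwrite('pics/s3z.png',b[:600,:660])
print((proj('scene',P)-[180,120])*6,(proj('scene',Q)-[180,120])*6)
```

```text
t 9.525 p [0.5568 0.0911 0.2167] q [ 0.753  0.658 -0.001 -0.001] F [  0.9   1.9 -12.3] op 0.19794616462055636 ff 9.99903604388237 J [-0.32  0.73  0.13  1.84 -0.15  0.58 -0.23]
mt x,y 0.05238195929654257 -0.12545739249686438
[[245.19327394 179.34644387]] [[232.15236025 174.9923789 ]]
[[391.15964367 356.0786632 ]] [[312.9141615  329.95427339]]
```

Request:
play_rows --translation '[[0,-0.007,0.0022],[0,-0.007,0.0025],[0,-0.007,0.003],[0,-0.0068,0.0041],[0,0,0],[0,0,0]]' --delta_rot '[[0,0,0],[0,0,0],[0,0,0],[0,0,0],[0,0,0],[0,0,0]]' --grip '[-1,-1,-1,-1,-1,-1]'

```text
clock: 10.32
tool_pos: [0.5305, 0.0947, 0.206]
eef_rot: [0.754, 0.657, -0.0, -0.0]
contact_force: [2.7, 2.2, -5.3]
opening: 0.203
finger_force: 10.0
```

Request:
play_rows --translation '[[0,0.0068,-0.0041],[0,0.007,-0.003],[0,0.007,-0.0025],[0,0.007,-0.001],[0,0.002,0],[0,0,0],[0,0,0]]' --delta_rot '[[0,0,0],[0,0,0],[0,0,0],[0,0,0],[0,0,0],[0,0,0],[0,0,0]]' --grip '[-1,-1,-1,-1,-1,-1,-1]'

```text
clock: 11.2
tool_pos: [0.5601, 0.0905, 0.2167]
eef_rot: [0.754, 0.657, 0.0, 0.0]
contact_force: [1.3, 2.8, -5.1]
opening: 0.199
finger_force: 10.0
```

Request:
play_rows --translation '[[0,0.007,0.0006],[0,0.007,0.0015],[0,0.007,0.003],[0,0.0066,0.0038],[0,0,0],[0,0,0]]' --delta_rot '[[0,0,0],[0,0,0],[0,0,0],[0,0,0],[0,0,0],[0,0,0]]' --grip '[-1,-1,-1,-1,-1,-1]'

```text
clock: 11.95
tool_pos: [0.5883, 0.0866, 0.2082]
eef_rot: [0.754, 0.657, 0.001, 0.001]
contact_force: [2.4, 2.6, 2.3]
opening: 0.201
finger_force: 10.0
```

Request:
play_rows --translation '[[0,-0.0067,-0.0036],[0,-0.007,-0.0026],[0,-0.007,-0.0014],[0,-0.007,-0.0004],[0,0,0],[0,0,0]]' --delta_rot '[[0,0,0],[0,0,0],[0,0,0],[0,0,0],[0,0,0],[0,0,0]]' --grip '[-1,-1,-1,-1,-1,-1]'

```text
clock: 12.7
tool_pos: [0.5581, 0.0908, 0.2162]
eef_rot: [0.753, 0.658, -0.001, -0.001]
contact_force: [-1.0, 2.5, 9.5]
opening: 0.203
finger_force: 10.0
```

```bash
sed -i 's/MP=.*/MP=[.5242,.2225,-.1418]/' plan.py
python3 - <<'E'
from plan import *
s=st(); d=np.array(s['tool_pos'])-[*MP[:2],0]; print('mt x,y',d@mx,d@my)
E
```

```text
t 12.7 p [0.5581 0.0908 0.2162] q [ 0.753  0.658 -0.001 -0.001] F [-1.   2.5  9.5] op 0.20253700666598687 ff 9.999621212482452 J [-0.32  0.74  0.13  1.84 -0.15  0.58 -0.23]
mt x,y 0.052189049983403804 -0.12557091897362702
```

Request:
play_rows --translation '[[0,0.0015,-0.0008],[0,0.0013,0],[0,0,0],[0,0,0]]' --delta_rot '[[0,0,0],[0,0,0],[0,0,0],[0,0,0]]' --grip '[-1,-1,-1,-1]'

```text
clock: 13.2
tool_pos: [0.5624, 0.0902, 0.2165]
eef_rot: [0.754, 0.657, -0.0, -0.0]
contact_force: [-0.1, 2.9, 3.9]
opening: 0.201
finger_force: 10.0
```

Run:
```python
from plan import *
s=st(); d=np.array(s['tool_pos'])-[*MP[:2],0]; print('mt x,y',d@mx,d@my)
```

```text
t 13.2 p [0.5624 0.0902 0.2165] q [ 0.754  0.657 -0.    -0.   ] F [-0.1  2.9  3.9] op 0.20056000876586239 ff 9.999349862337112 J [-0.31  0.74  0.13  1.83 -0.15  0.59 -0.23]
mt x,y 0.0564814891151762 -0.1255856487017138
```

Request:
play_rows --translation '[[0,-0.001,0],[0,0,0],[0,0,0],[0,0,0],[0,0,-0.04],[0,0,-0.05],[0,0,-0.05],[0,-0.04,0],[0,-0.06,0],[0,-0.06,0],[0.022,0,-0.01],[0.022,0,-0.01]]' --delta_rot '[[0,0,0],[0,0,0],[0,0,0],[0,0,0],[0,0,0],[0,0,0],[0,0,0],[0,0,0],[0,0,0],[0,0,0],[0,0,0],[0,0,0]]' --grip '[-1,-1,-0.3,-0.3,-0.3,-0.3,-0.3,-0.3,-0.5,-1,-1,-1]'

```text
clock: 14.7
tool_pos: [0.4078, 0.155, 0.3767]
eef_rot: [0.754, 0.657, -0.001, -0.0]
contact_force: [0.2, -0.6, -0.5]
opening: 0.004
finger_force: 0.0
```

```bash
cat >> plan.py <<'E'
def dirxz(deg): a=np.radians(deg); return np.sin(a)*mx-np.cos(a)*mz
KNOB=np.array([.517,.173,.178]); K40=dirxz(40); K50=dirxz(50); RK=tool(K50,my)
E
python3 - <<'E'
from plan import *
s=st()
for c in('top','scene'):
    im=snap(c,f'{c}4.png')
    for t in ('lock_knob','crank_grip','clamp_floor','lever_pad','handwheel'): print(c,t,[(np.round(d['point'],3).tolist(),round(d['confidence'],2)) for d in r.look_for(c,t)[:2]])
print('rot z -90 then:'); 
R1=R.from_quat(s['eef_rot'])*R.from_rotvec([0,0,-90],degrees=True)
print((R1.inv()*R.from_matrix(RK)).as_rotvec(degrees=True))
p=KNOB-.05*K40-.064*K50; print(p, RK.T@(p-s['tool_pos']))
print('crank top pred',proj('top',[M(.055,-.157,.165),M(.055,-.105,.165)]),proj('scene',[M(.055,-.157,.165),M(.055,-.105,.165)]))
E
```

```text
t 14.7 p [0.4078 0.155  0.3767] q [ 0.754  0.657 -0.001 -0.   ] F [ 0.2 -0.6 -0.5] op 0.0036059524407631304 ff 0.0 J [-0.6   0.34  0.19  2.01 -0.09  0.8  -0.5 ]
top lock_knob [([0.35, -0.3, 0.048], 0.75)]
top crank_grip [([0.56, 0.088, 0.172], 0.44)]
top clamp_floor []
top lever_pad []
top handwheel [([0.554, 0.123, 0.165], 0.82)]
scene lock_knob [([0.523, 0.177, 0.175], 0.37)]
scene crank_grip []
scene clamp_floor [([0.455, 0.237, 0.12], 0.81)]
scene lever_pad [([0.35, -0.299, 0.031], 0.58)]
scene handwheel [([0.558, 0.126, 0.128], 0.72)]
rot z -90 then:
[ 4.17044599e-02 -5.00811139e+01  2.80752472e-01]
[0.43664842 0.18447084 0.25744063] [0.0756685  0.03321505 0.09530464]
crank top pred [[225.93441763 167.28357572]
 [208.34481236 164.48812907]] [[245.47920439 179.14748683]
 [232.44297771 174.80114535]]
```

Request:
play_rows --translation '[[0,0,0],[0,0,0],[0,0,0],[0,0,0],[0,0,0],[0,0,0],[0,0,0],[0,0,0],[0,0,0],[0,0,0],[0,0,0],[0,0,0],[0,0,0],[0,0,0],[0,0,0]]' --delta_rot '[[0,0,-10],[0,0,-10],[0,0,-10],[0,0,-10],[0,0,-10],[0,0,-10],[0,0,-10],[0,0,-10],[0,0,-10],[0,-10,0],[0,-10,0],[0,-10,0],[0,-10,0],[0,-10,0],[0,0,0]]' --grip '[-1,-1,-1,-1,-1,-1,-1,-1,-1,-1,-1,-1,-1,-1,-1]'

```text
clock: 17.18
tool_pos: [0.4162, 0.1419, 0.3737]
eef_rot: [0.074, 0.953, -0.049, 0.291]
contact_force: [-0.2, 0.7, 0.3]
opening: 0.007
finger_force: 0.0
```

```bash
sed -i 's/KNOB=.*; K40/KNOB=np.array([.519,.175,.1765]); K40/' plan.py
python3 - <<'E'
from plan import *
s=st()
for b in (.05,.012,0,-.014):
    p=KNOB-b*K40-.064*K50; print(b,p.round(4),go(p,RK))
E
```

```text
t 17.175 p [0.4162 0.1419 0.3737] q [ 0.074  0.953 -0.049  0.291] F [-0.2  0.7  0.3] op 0.00722679139374557 ff 0.0 J [-0.94  0.28  0.3   2.36  1.28  0.4  -0.43]
0.05 [0.4386 0.1865 0.2559] (array([0.0527, 0.0537, 0.1034]), array([ -3.29, -15.81,   0.74]))
0.012 [0.4628 0.183  0.2268] (array([0.0489, 0.0558, 0.1411]), array([ -3.29, -15.81,   0.74]))
0 [0.4705 0.1819 0.2176] (array([0.0477, 0.0565, 0.1531]), array([ -3.29, -15.81,   0.74]))
-0.014 [0.4794 0.1807 0.2069] (array([0.0462, 0.0573, 0.167 ]), array([ -3.29, -15.81,   0.74]))
```

Request:
play_rows --translation '[[0,0,0],[0,0,0],[0,0,0],[0,0,0],[0,0,0]]' --delta_rot '[[-1.1,-5.3,0.2],[-1.1,-5.3,0.2],[-1.1,-5.3,0.2],[0,0,0],[0,0,0]]' --grip '[-1,-1,-1,-1,-1]'

```text
clock: 17.8
tool_pos: [0.418, 0.1382, 0.3742]
eef_rot: [0.069, 0.912, -0.04, 0.402]
contact_force: [-0.5, -0.5, 0.7]
opening: 0.004
finger_force: 0.0
```

Run:
```python
from plan import *
s=st()
for b in (.05,.012,0,-.014):
    p=KNOB-b*K40-.064*K50; print(b,p.round(4),go(p,RK))
```

```text
t 17.8 p [0.418  0.1382 0.3742] q [ 0.069  0.912 -0.04   0.402] F [-0.5 -0.5  0.7] op 0.004072406798771601 ff 0.0 J [-0.97  0.34  0.24  2.53  1.97  0.62 -1.23]
0.05 [0.4386 0.1865 0.2559] (array([0.078 , 0.053 , 0.0886]), array([-1.35, -2.39,  0.15]))
0.012 [0.4628 0.183  0.2268] (array([0.0831, 0.0539, 0.1262]), array([-1.35, -2.39,  0.15]))
0 [0.4705 0.1819 0.2176] (array([0.0847, 0.0542, 0.1381]), array([-1.35, -2.39,  0.15]))
-0.014 [0.4794 0.1807 0.2069] (array([0.0865, 0.0545, 0.152 ]), array([-1.35, -2.39,  0.15]))
```

Request:
play_rows --translation '[[0.019,0.013,0.022],[0.019,0.013,0.022],[0.02,0.013,0.022],[0.02,0.014,0.022],[0,0,0]]' --delta_rot '[[0,0,0],[0,0,0],[0,0,0],[0,0,0],[0,0,0]]' --grip '[-1,-1,-1,-1,-1]'

```text
clock: 18.42
tool_pos: [0.4385, 0.1877, 0.2547]
eef_rot: [0.067, 0.912, -0.041, 0.402]
contact_force: [0.8, -0.1, 0.3]
opening: 0.01
finger_force: 0.0
```

Run:
```python
from plan import *
s=st()
for b in (.05,.012,0,-.014):
    p=KNOB-b*K40-.064*K50; print(b,p.round(4),go(p,RK))
a=snap('top');b=snap('scene')
a=cv2.resize(a[110:240,130:230],None,fx=3.8,fy=3.8,interpolation=3); b=cv2.resize(b[110:240,140:240],None,fx=3.8,fy=3.8,interpolation=3)
cv2.imwrite('pics/k1.png',np.hstack([a,b]))
t=s['tool_pos']+.064*R.from_quat(s['eef_rot']).as_matrix()[:,2]
print((proj('scene',[t,KNOB])-[140,110])*3.8+[380,0],(proj('top',[t,KNOB])-[130,110])*3.8)
```

```text
t 18.425 p [0.4385 0.1877 0.2547] q [ 0.067  0.912 -0.041  0.402] F [ 0.8 -0.1  0.3] op 0.01003737312443268 ff 0.0 J [-0.85  0.71 -0.02  2.54  2.17  0.9  -1.66]
0.05 [0.4386 0.1865 0.2559] (array([-0.0011, -0.0012, -0.0005]), array([-1.38, -2.4 ,  0.31]))
0.012 [0.4628 0.183  0.2268] (array([ 0.0039, -0.0002,  0.0371]), array([-1.38, -2.4 ,  0.31]))
0 [0.4705 0.1819 0.2176] (array([0.0055, 0.0001, 0.049 ]), array([-1.38, -2.4 ,  0.31]))
-0.014 [0.4794 0.1807 0.2069] (array([0.0073, 0.0004, 0.0629]), array([-1.38, -2.4 ,  0.31]))
[[605.49375047 220.72123005]
 [636.9051819  241.91660234]] [[191.16691272 293.2933444 ]
 [208.15391746 258.78122228]]
```

View pics/k1.png

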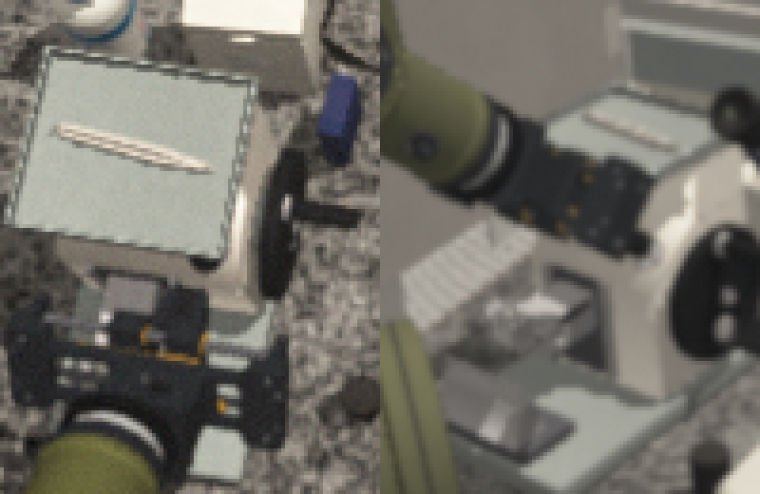

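View shows the closed fingertips short of and aligned with the black knob (top crop (207,262), scene (640,243)), crank up. Advance.

Request:
play_rows --translation '[[0.002,0,0.018],[0.002,0,0.019],[0.001,0,0.006],[0.001,0,0.006],[0,0,0.004],[0,0,0]]' --delta_rot '[[-0.7,-1.2,0.1],[-0.7,-1.2,0.1],[0,0,0],[0,0,0],[0,0,0],[0,0,0]]' --grip '[-1,-1,-1,-1,-1,-1]'

```text
clock: 19.27
tool_pos: [0.4728, 0.1811, 0.2177]
eef_rot: [0.063, 0.904, -0.029, 0.422]
contact_force: [-4.5, -0.6, 6.1]
opening: 0.008
finger_force: 3.9
```

Run:
```python
from plan import *
s=st()
t=s['tool_pos']+.064*R.from_quat(s['eef_rot']).as_matrix()[:,2]; print('tip depth past knob top est',(t-KNOB)@K40,'local',(t-[*MP[:2],0])@np.c_[mx,my,mz], 'push dir in tool',R.from_quat(s['eef_rot']).inv().apply(K40))
```

```text
t 19.275 p [0.4728 0.1811 0.2177] q [ 0.063  0.904 -0.029  0.422] F [-4.5 -0.6  6.1] op 0.008259110141307771 ff 3.8893670425750315 J [-0.75  0.84 -0.05  2.53  2.32  1.05 -1.76]
tip depth past knob top est 0.001466152829964399 local [ 0.00402346 -0.04808038  0.17664884] push dir in tool [ 0.17535772 -0.00241474  0.98450182]
```

Request:
play_rows --translation '[[0.0004,0,0.002],[0.0004,0,0.002],[0.0004,0,0.002],[0,0,0]]' --delta_rot '[[0,0,0],[0,0,0],[0,0,0],[0,0,0]]' --grip '[-1,-1,-1,-1]'

```text
clock: 19.77
tool_pos: [0.4773, 0.1813, 0.2121]
eef_rot: [0.064, 0.904, -0.028, 0.423]
contact_force: [0.1, -0.1, 1.4]
opening: 0.007
finger_force: 0.8
```

Request:
play_rows --translation '[[0.0004,0,0.002],[0.0004,0,0.002],[0,0,0],[0,0,0]]' --delta_rot '[[0,0,0],[0,0,0],[0,0,0],[0,0,0]]' --grip '[-1,-1,-1,-1]'

```text
clock: 20.27
tool_pos: [0.4777, 0.1811, 0.2112]
eef_rot: [0.062, 0.904, -0.028, 0.423]
contact_force: [-22.6, 4.0, 27.6]
opening: 0.007
finger_force: 17.7
```

Run:
```python
from plan import *
s=st()
t=s['tool_pos']+.064*R.from_quat(s['eef_rot']).as_matrix()[:,2]; print('depth',(t-KNOB)@K40,'Fax',-np.array(s['contact_force'])@K40)
```

```text
t 20.275 p [0.4777 0.1811 0.2112] q [ 0.062  0.904 -0.028  0.423] F [-22.6   4.   27.6] op 0.007047393927017824 ff 17.71310827229172 J [-0.74  0.86 -0.05  2.52  2.33  1.06 -1.76]
depth 0.009533845116289233 Fax 35.88800819672674
```

Force dipped to ~1 N then hit a hard stop at about 12 mm travel: pin home. Retract and untilt.

Request:
play_rows --translation '[[0,0,-0.03],[0,0,-0.05],[-0.03,0,-0.03],[-0.05,0,0],[-0.05,0,0],[0,0,0],[0,0,0],[0,0,0],[0,0,0],[0,0,0],[0,0,0]]' --delta_rot '[[0,0,0],[0,0,0],[0,0,0],[0,5,0],[0,5,0],[0,8,0],[0,8,0],[0,8,0],[0,8,0],[0,8,0],[0,0,0]]' --grip '[-1,-1,-1,-1,-1,-1,-1,-1,-1,-1,-1]'

```text
clock: 21.65
tool_pos: [0.4984, 0.1727, 0.3177]
eef_rot: [0.082, 0.99, -0.031, 0.106]
contact_force: [0.2, -0.6, -0.1]
opening: 0.005
finger_force: 0.0
```

```bash
cat >> plan.py <<'E'
def down(az): a=np.radians(az); return tool(-mz,np.array([np.cos(a),np.sin(a),0]))
E
python3 - <<'E'
from plan import *
s=st(); print(go([.40,.15,.5],down(18)),go([.40,.15,.5],down(82)))
for c in('scene','top'):
    snap(c,c+'5.png')
    for t in ['block_cassette','empty_cassette','cassette_rack','lock_knob']:
        print(c,t,[(np.round(d['point'],4).tolist(),round(d['confidence'],2)) for d in r.look_for(c,t)[:3]])
a=cv2.imread('pics/scene5.png')[272:308,302:346]; b=cv2.imread('pics/top5.png')[230:262,310:352]
a=cv2.resize(a,None,fx=9,fy=9,interpolation=3);b=cv2.resize(b,None,fx=9,fy=9,interpolation=3)
o=np.zeros((330,790,3),np.uint8);o[:324,:396]=a;o[:288,400:778]=b;cv2.imwrite('pics/rack.png',o)
E
```

```text
t 21.65 p [0.4984 0.1727 0.3177] q [ 0.082  0.99  -0.031  0.106] F [ 0.2 -0.6 -0.1] op 0.005116679378144426 ff 0.0 J [-0.26  0.51 -0.38  1.96  0.61  0.66  0.34]
(array([ 0.0521, -0.0471, -0.1962]), array([ 4.45, 12.56, 62.26])) (array([ 0.0521, -0.0471, -0.1962]), array([-2.74, 12.38, -1.47]))
scene block_cassette [([0.3478, -0.3001, 0.0302], 0.73)]
scene empty_cassette [([0.3384, -0.2638, 0.0278], 0.42), ([0.5212, 0.1919, 0.117], 0.27)]
scene cassette_rack [([0.3337, -0.279, 0.0118], 0.59), ([0.5616, 0.0875, 0.1694], 0.37)]
scene lock_knob [([0.5268, 0.173, 0.1657], 0.41)]
top block_cassette []
top empty_cassette []
top cassette_rack [([0.3455, -0.2786, 0.0091], 0.78)]
top lock_knob []
```

View pics/rack.png

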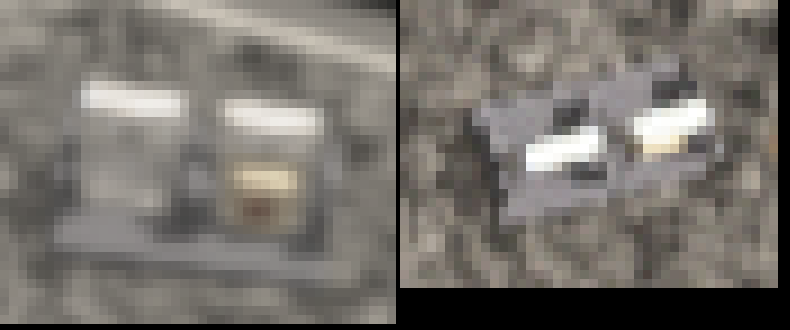

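The rack crop shows the waxed cassette in the right bay (scene crop top face (273,117), wax (265,185); top crop (672,120)), empty one at left (133,99)/(563,149).

Run:
```python
from plan import *
o=.45
tb,te=(340.2-o,243.3-o),(328.1-o,246.6-o); sb,se=(332.3-o,285-o),(316.8-o,283-o)
for n,c,u in(('b','top',tb),('b','scene',sb),('e','top',te),('e','scene',se)): print(n,c,inv(c,*u,z=.046).round(4))
# threshold white centroids / long-axis in top & scene
for c,box in(('top',(236,252,320,346)),('scene',(278,292,308,340))):
    im=cv2.imread(f'pics/{c}5.png').min(2); m=np.zeros_like(im); y0,y1,x0,x1=box; m[y0:y1,x0:x1]=(im[y0:y1,x0:x1]>(170 if c=='top' else 175))
    n,l,s,cen=cv2.connectedComponentsWithStats(m)
    for i in range(1,n):
        if s[i,4]>8:
            v,u=np.nonzero(l==i); w=im[v,u].astype(float)-100; cu,cv_=np.average(u,weights=w),np.average(v,weights=w)
            P=np.array([inv(c,a,b,z=.046)[:2] for a,b in zip(u,v)]); ev,V=np.linalg.eigh(np.cov(P.T)); a=V[:,1]
            print(c,s[i,4],(cu,cv_),inv(c,cu,cv_,z=.046).round(4),'axis deg',np.degrees(np.arctan2(a[1],a[0])).round(1),'len',np.ptp(P@a).round(4))
```

```text
b top [ 0.349  -0.3002  0.046 ]
b scene [ 0.3508 -0.2994  0.046 ]
e top [ 0.3382 -0.2612  0.046 ]
e scene [ 0.3407 -0.2609  0.046 ]
top 35 (np.float64(339.6270257931979), np.float64(243.32230084455603)) [ 0.3475 -0.2997  0.046 ] axis deg 114.5 len 0.0275
top 31 (np.float64(327.71030850263355), np.float64(246.1489841986456)) [ 0.3382 -0.2614  0.046 ] axis deg 103.8 len 0.0273
scene 32 (np.float64(316.2336605890603), np.float64(282.7186535764376)) [ 0.34   -0.2609  0.046 ] axis deg 105.5 len 0.0259
scene 30 (np.float64(331.66242631089045), np.float64(284.64008687558174)) [ 0.3502 -0.299   0.046 ] axis deg 100.9 len 0.0238
```

Request:
play_rows --translation '[[0.013,-0.012,-0.049],[0.013,-0.012,-0.049],[0.013,-0.012,-0.049],[0.013,-0.012,-0.049],[0,0,0],[0,0,0],[0,0,0],[0,0,0],[0,0,0],[0,0,0],[0,0,0],[0,0,0]]' --delta_rot '[[0,0,0],[0,0,0],[0,0,0],[0,0,0],[0.6,1.8,9],[0.6,1.8,9],[0.6,1.8,9],[0.6,1.8,9],[0.6,1.8,9],[0.6,1.8,9],[0.6,1.8,9],[0,0,0]]' --grip '[-1,-1,-1,-1,-1,-1,-1,-0.5,-0.3,-0.3,-0.3,-0.3]'

```text
clock: 23.65
tool_pos: [0.3987, 0.1499, 0.5]
eef_rot: [0.59, 0.807, 0.002, -0.0]
contact_force: [-0.0, -0.1, -0.2]
opening: 0.347
finger_force: 0.0
```

```bash
cat >> plan.py <<'E'
BLK=np.array([.349,-.2998,.0]); RR=down(15)
E
python3 - <<'E'
from plan import *
s=st(); print(go([.40,-.1,.5],RR))
a=RR.T@(BLK+[0,0,.2]-[.40,-.1,.5]); print(a)
print(go(BLK+[0,0,.2],RR),go(BLK+[0,0,.099],RR))
E
```

```text
t 23.65 p [0.3987 0.1499 0.5   ] q [ 0.59   0.807  0.002 -0.   ] F [-0.  -0.1 -0.2] op 0.3474269059364955 ff 0.0 J [-0.18  0.21 -0.36  1.78  0.08  1.17 -0.26]
(array([-0.2386, -0.0745, -0.0007]), array([ 0.12, -0.13,  2.65]))
[-0.17979221 -0.10097426  0.3       ]
(array([-0.4142, -0.1843,  0.2987]), array([ 0.12, -0.13,  2.65])) (array([-0.4144, -0.1845,  0.3997]), array([ 0.12, -0.13,  2.65]))
```

Request:
play_rows --translation '[[-0.048,-0.015,0],[-0.048,-0.015,0],[-0.048,-0.015,0],[-0.048,-0.015,0],[-0.048,-0.015,0],[-0.044,-0.027,0.01],[-0.044,-0.027,0.04],[-0.044,-0.027,0.05],[-0.042,-0.028,0.05],[0,0,0.05],[0,0,0.05],[0,0,0.05],[0,0,0]]' --delta_rot '[[0,0,0.5],[0,0,0.5],[0,0,0.5],[0,0,0.5],[0,0,0.6],[0,0,0],[0,0,0],[0,0,0],[0,0,0],[0,0,0],[0,0,0],[0,0,0],[0,0,0]]' --grip '[-0.3,-0.3,-0.3,-0.3,-0.3,-0.3,-0.3,-0.3,-0.3,-0.3,-0.3,-0.3,-0.3]'

```text
clock: 25.28
tool_pos: [0.3388, -0.2806, 0.2105]
eef_rot: [0.607, 0.794, 0.002, -0.004]
contact_force: [0.4, -0.2, 0.7]
opening: 0.349
finger_force: 0.0
```

Run:
```python
from plan import *
s=st(); print(go(BLK+[0,0,.099],RR))
```

```text
t 25.275 p [ 0.3388 -0.2806  0.2105] q [ 0.607  0.794  0.002 -0.004] F [ 0.4 -0.2  0.7] op 0.34913838900606153 ff 0.0 J [ 0.61  0.63 -0.03  2.19  0.05  0.32  0.8 ]
(array([-0.0222,  0.0051,  0.1113]), array([-0.15, -0.52,  0.22]))
```

Request:
play_rows --translation '[[-0.0222,0.005,0.0],[0,0,0.04],[0,0,0.04],[0,0,0]]' --delta_rot '[[-0.15,-0.5,0.2],[0,0,0],[0,0,0],[0,0,0]]' --grip '[-0.3,-0.3,-0.3,-0.3]'

```text
clock: 25.78
tool_pos: [0.3511, -0.3023, 0.1329]
eef_rot: [0.609, 0.793, 0.0, 0.003]
contact_force: [-0.2, -0.0, 0.2]
opening: 0.348
finger_force: 0.0
```

Run:
```python
from plan import *
s=st(); print(go(BLK+[0,0,.099],RR))
```

```text
t 25.775 p [ 0.3511 -0.3023  0.1329] q [0.609 0.793 0.    0.003] F [-0.2 -0.   0.2] op 0.3482639886597543 ff 0.0 J [ 0.62  0.81 -0.01  2.18  0.07  0.15  0.8 ]
(array([ 0.0031, -0.0016,  0.0339]), array([ 0.21,  0.24, -0.08]))
```

Request:
play_rows --translation '[[0.003,-0.0015,0.012],[0,0,0.012],[0,0,0.01],[0,0,0]]' --delta_rot '[[0,0,0],[0,0,0],[0,0,0],[0,0,0]]' --grip '[-0.3,-0.3,-0.3,-0.3]'

```text
clock: 26.28
tool_pos: [0.3491, -0.3003, 0.0987]
eef_rot: [0.61, 0.792, 0.0, 0.004]
contact_force: [0.1, -1.2, 0.5]
opening: 0.35
finger_force: 0.0
```

Run:
```python
from plan import *
s=st(); print(go(BLK+[0,0,.099],RR))
a=snap('top');b=snap('scene')
a=cv2.resize(a[200:280,300:375],None,fx=5,fy=5,interpolation=3); b=cv2.resize(b[240:320,290:365],None,fx=5,fy=5,interpolation=3)
cv2.imwrite('pics/g1.png',np.hstack([a,b]))
```

```text
t 26.275 p [ 0.3491 -0.3003  0.0987] q [0.61  0.792 0.    0.004] F [ 0.1 -1.2  0.5] op 0.34987905632905947 ff 0.0 J [ 0.61  0.88 -0.01  2.2   0.07  0.06  0.8 ]
(array([ 0.0005,  0.    , -0.0003]), array([ 0.26,  0.31, -0.18]))
```

Request:
play_rows --translation '[[0,0,0],[0,0,0],[0,0,0],[0,0,0],[0,0,0],[0,0,-0.01],[0,0,-0.02],[0,0,-0.04],[0,0,-0.04],[0,0,0]]' --delta_rot '[[0,0,0],[0,0,0],[0,0,0],[0,0,0],[0,0,0],[0,0,0],[0,0,0],[0,0,0],[0,0,0],[0,0,0]]' --grip '[-1,-1,-1,-1,-1,-1,-1,-1,-1,-1]' --squeeze 15

```text
clock: 27.62
tool_pos: [0.3491, -0.3005, 0.2114]
eef_rot: [0.61, 0.792, 0.0, 0.006]
contact_force: [0.5, 0.1, -0.3]
opening: 0.091
finger_force: 15.0
```

```bash
cat >> plan.py <<'E'
FL=M(-.09,.02,.108)
def tilt(deg): a=np.radians(deg); z=np.sin(a)*mx-np.cos(a)*mz; y=np.cos(a)*mx+np.sin(a)*mz; return tool(z,y)  # top leans to the front, fingers close along x
H=.029+.064  # cassette underside ahead of the TCP: tip at .035, underside at .006
E
python3 - <<'E'
from plan import *
s=st(); print('FL',FL)
RT=tilt(10); p=FL+[0,0,.05]-H*RT[:,2]; print('place above',p)
print(go([.42,-.1,.53],tilt(0)),go(p,RT))
snap('top','t6.png')
a=cv2.imread('pics/top6.png') if 0 else cv2.imread('pics/t6.png')
b=snap('scene','s6.png')
cv2.imwrite('pics/lift.png',np.hstack([cv2.resize(a[180:280,290:380],None,fx=4.2,fy=4.2,interpolation=3),cv2.resize(b[220:320,285:375],None,fx=4.2,fy=4.2,interpolation=3)]))
print([(np.round(d['point'],3).tolist(),round(d['confidence'],2)) for d in r.look_for('scene','block_cassette')[:2]])
print([(np.round(d['point'],3).tolist(),round(d['confidence'],2)) for d in r.look_for('scene','empty_cassette')[:2]])
E
```

```text
t 27.625 p [ 0.3491 -0.3005  0.2114] q [0.61  0.792 0.    0.006] F [ 0.5  0.1 -0.3] op 0.0910065715592774 ff 14.966903775930405 J [ 0.63  0.64 -0.03  2.15  0.06  0.34  0.8 ]
FL [0.43792982 0.25501854 0.108     ]
place above [0.42194262 0.25730084 0.24958712]
(array([ 0.1726,  0.1223, -0.3194]), array([ 0.57,  0.47, 22.91])) (array([ 0.5204,  0.2131, -0.0416]), array([-9.3 , -1.53, 22.88]))
[([0.343, -0.301, 0.128], 0.61)]
[]
```

Request:
play_rows --translation '[[0,0,-0.05],[0,0,-0.055],[0,0,-0.055],[0,0,-0.055],[0,0,-0.055],[0,0,-0.05],[0.0487,0.0193,0],[0.0487,0.0193,0],[0.0487,0.0193,0],[0.0487,0.0193,0],[0.0487,0.0193,0],[0.0487,0.0193,0],[0.0487,0.0193,0],[0.0487,0.0193,0],[0.0487,0.0193,0],[0.0487,0.0193,0],[0,0,0]]' --delta_rot '[[0,0,0],[0,0,0],[0,0,0],[0,0,0],[0,0,0],[0,0,0],[0,0,0],[0,0,0],[0,0,0],[0,0,0],[0,0,0],[0,0,0],[0,0,0],[0,0,0],[0,0,0],[0,0,0],[0,0,0]]' --grip '[-1,-1,-1,-1,-1,-1,-1,-1,-1,-1,-1,-1,-1,-1,-1,-1,-1]'

```text
clock: 29.95
tool_pos: [0.4078, 0.2256, 0.5251]
eef_rot: [0.607, 0.795, -0.001, 0.002]
contact_force: [-0.4, 0.2, -1.3]
opening: 0.09
finger_force: 15.0
```

Run:
```python
from plan import *
s=st(); RT=tilt(10); p=FL+[0,0,.05]-H*RT[:,2]
print(go(p,RT)); R0=R.from_quat(s['eef_rot']); print(RT.T@(p-s['tool_pos']))
```

```text
t 29.95 p [0.4078 0.2256 0.5251] q [ 0.607  0.795 -0.001  0.002] F [-0.4  0.2 -1.3] op 0.0899989148878005 ff 14.96705710887909 J [-0.25  0.27 -0.48  1.63  0.13  1.28 -0.49]
(array([0.0278, 0.0217, 0.2754]), array([-9.77, -1.86, 23.33]))
[ 0.03335105 -0.03848572  0.27294528]
```

Request:
play_rows --translation '[[0,0,0],[0,0,0],[0,0,0],[0,0,0],[0.033,-0.0385,0],[0,0,0.05],[0,0,0.05],[0,0,0.05],[0,0,0.04],[0,0,0]]' --delta_rot '[[-3.26,-0.62,7.8],[-3.26,-0.62,7.8],[-3.26,-0.62,7.8],[0,0,0],[0,0,0],[0,0,0],[0,0,0],[0,0,0],[0,0,0],[0,0,0]]' --grip '[-1,-1,-1,-1,-1,-1,-1,-1,-1,-1]'

```text
clock: 31.2
tool_pos: [0.4091, 0.2528, 0.3304]
eef_rot: [0.755, 0.65, 0.054, 0.068]
contact_force: [-0.2, 0.8, 0.1]
opening: 0.088
finger_force: 15.0
```

Run:
```python
from plan import *
s=st(); RT=tilt(10)
for h in (.05,.03): print(go(FL+[0,0,h]-H*RT[:,2],RT))
a=snap('top','t7.png'); b=snap('scene','s7.png')
Rm=R.from_quat(s['eef_rot']).as_matrix()
c=s['tool_pos']+H*Rm[:,2]
print('top', proj('top',[c,FL+[0,0,.024],M(-.073,-.0432,.144)]),'scene',proj('scene',[c,FL+[0,0,.024],M(-.073,-.0432,.144)]))
for cn in('top','scene'):
  for t in('block_cassette','lever_pad','clamp_floor'): print(cn,t,[(np.round(d['point'],3).tolist(),round(d['confidence'],2)) for d in r.look_for(cn,t)[:2]])
cv2.imwrite('pics/p7.png',np.hstack([cv2.resize(a[145:245,130:220],None,fx=4.4,fy=4.4,interpolation=3),cv2.resize(b[130:230,140:230],None,fx=4.4,fy=4.4,interpolation=3)]))
```

```text
t 31.2 p [0.4091 0.2528 0.3304] q [0.755 0.65  0.054 0.068] F [-0.2  0.8  0.1] op 0.08825341836272876 ff 14.966950714588165 J [-0.5   0.44 -0.33  2.04  0.49  0.64 -1.33]
(array([ 0.0069, -0.0021,  0.0816]), array([-0.05,  0.48, -0.43]))
(array([ 0.007 , -0.0056,  0.1013]), array([-0.05,  0.48, -0.43]))
top [[150.36759619 206.90791366]
 [158.61035081 207.96548215]
 [180.17289689 205.08354005]] scene [[167.7554727  163.94858164]
 [173.55120629 192.10806832]
 [191.39843767 192.2132509 ]]
top block_cassette [([0.371, -0.169, 0.003], 0.65), ([0.462, 0.243, 0.119], 0.17)]
top lever_pad [([0.444, 0.2, 0.144], 0.45)]
top clamp_floor [([0.465, 0.238, 0.121], 0.84), ([0.371, -0.168, 0.001], 0.49)]
scene block_cassette [([0.417, 0.244, 0.256], 0.48)]
scene lever_pad [([0.442, 0.204, 0.123], 0.48)]
scene clamp_floor []
```

View pics/p7.png

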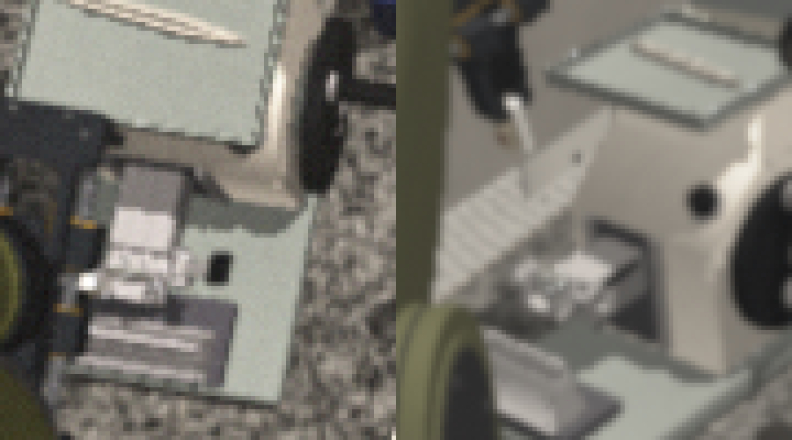

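The picture shows the cassette held at top crop (88,282), wax to the front (scene (507,130)), and the lever pad at top crop (219,268), clamp at about (150,270). Checking the camera bias with the held cassette's edge.

Run:
```python
from plan import *
s=r.get_state(); Rm=R.from_quat(s['eef_rot']).as_matrix(); p=np.array(s['tool_pos'])
for n,l in dict(topR=[-.014,0,.053],botR=[-.014,0,.093],botRf=[-.014,-.004,.093],botRr=[-.014,.004,.093],topRf=[-.014,-.004,.053],topRr=[-.014,.004,.053]).items():
    P=p+Rm@l; print(n,((proj('top',P)-[130,145]+.4)*4.4).round(1),((proj('scene',P)-[140,130]+.4)*4.4+[396,0]).round(1))
im=cv2.imread('pics/t7.png'); print(im[200:216,144:156].min(2)); print(im[198:216,172:188].max(2))
print(((proj('top',[M(-.073-.01,-.0432,.144),M(-.073+.01,-.0432,.144),M(-.073,-.0432-.008,.151),M(-.073,-.0432+.008,.137)]))).round(1))
```

```text
topR [[ 87.3 276.8]] [[515.5 100.6]]
botR [[107.7 274.8]] [[531.  149.5]]
botRf [[106.6 281.5]] [[526.9 152.7]]
botRr [[108.9 268.2]] [[535.1 146.4]]
topRf [[ 86.2 283.7]] [[511.3 103.8]]
topRr [[ 88.5 269.8]] [[519.7  97.5]]
[[ 37  38  48  50  54  49  47  35  33  58  91 131]
 [ 37  42  45  48  49  50  48  35  28  65  97 137]
 [ 38  49  53  50  51  49  44  37  38  76 130 179]
 [ 39  45  51  47  50  48  39  31  43  81 142 192]
 [ 36  49  53  50  49  46  40  30  57 105 163 210]
 [ 41  51  56  54  48  43  29  43  84 122 156 191]
 [ 44  54  51  53  53  71  81 114 133 129 114 120]
 [ 72  83  86  82 148 192 205 193 164 148 122 120]
 [ 99 103 100 106 208 250 252 224 156 144 142 149]
 [ 93 103 112 136 221 249 254 227 147 142 154 178]
 [ 71 102 118 129 180 213 216 178 131 144 158 176]
 [ 78 104 105  76  53  66  90  93 104 155 160 155]
 [ 84 109  96  63  23  31  54  74  89 134 130 104]
 [ 88 106  90  57  32  32  45  57  56  64  62  55]
 [ 97  99  75  49  34  37  43  55  55  52  50  51]
 [ 72  73  59  44  32  34  48  53  61  54  52  52]]
[[171 182 182 178 169 181 178 176 181 175 174 180 178 178
[... 510 characters left out ...]
29  32  45 134 173 175 175 176 180]
 [145 138 152 155 123  70  30  30  35  54 153 175 177 178 179 179]
 [135 110 146 161 121  60  35  31  40  65 156 178 179 179 177 177]
 [138 124 168 182 155 107  92  89  95 121 166 177 178 180 175 180]
 [145 161 178 183 180 167 156 157 160 174 180 180 179 180 181 183]
 [155 166 166 177 187 184 176 176 180 179 182 179 181 180 179 179]
 [116 127 130 145 156 154 149 158 167 165 174 181 180 182 179 180]
 [ 92 100  99 105 106 109 105 113 125 128 146 158 181 179 186 181]
 [ 87  96 102  96 101 100  97 102 102 103 109 109 163 182 179 186]
 [ 92 100 103  98  97  99 100  99  99 103  95  86 158 178 177 181]]
[[179.5 208.4]
 [180.8 201.7]
 [182.5 205.1]
 [177.9 205. ]]
```

Request:
play_rows --translation '[[0.0078,-0.005,0.02],[0,0,0.03],[0,0,0.03],[0,0,0.02],[0,0,0],[0,0,0]]' --delta_rot '[[0,0.5,-0.4],[0,0,0],[0,0,0],[0,0,0],[0,0,0],[0,0,0]]' --grip '[-1,-1,-1,-1,-1,-1]'

```text
clock: 32.35
tool_pos: [0.4237, 0.2618, 0.2347]
eef_rot: [0.753, 0.652, 0.062, 0.065]
contact_force: [0.1, 0.4, 1.1]
opening: 0.087
finger_force: 15.0
```

```bash
sed -i 's/^FL=.*/FL=M(-.0893,.0208,.108)/' plan.py
python3 - <<'E'
from plan import *
s=st(); RT=tilt(10)
for h in (.03,.02,.01,0): print(h,go(FL+[0,0,h]-H*RT[:,2],RT))
E
```

```text
t 32.35 p [0.4237 0.2618 0.2347] q [0.753 0.652 0.062 0.065] F [0.1 0.4 1.1] op 0.08713364278528848 ff 14.966903328895569 J [-0.6   0.61 -0.17  2.12  0.68  0.38 -1.52]
0.03 (array([-0.004 , -0.0013,  0.0049]), array([ 0.31, -0.46, -0.1 ]))
0.02 (array([-0.0041, -0.0031,  0.0147]), array([ 0.31, -0.46, -0.1 ]))
0.01 (array([-0.0042, -0.0048,  0.0246]), array([ 0.31, -0.46, -0.1 ]))
0 (array([-0.0042, -0.0066,  0.0344]), array([ 0.31, -0.46, -0.1 ]))
```

Request:
play_rows --translation '[[-0.004,-0.0013,0.005],[0,0,0],[0,0,0]]' --delta_rot '[[0.3,-0.4,-0.1],[0,0,0],[0,0,0]]' --grip '[-1,-1,-1]'

```text
clock: 32.72
tool_pos: [0.4226, 0.2575, 0.2288]
eef_rot: [0.753, 0.653, 0.057, 0.066]
contact_force: [-0.4, 0.6, 0.8]
opening: 0.086
finger_force: 15.0
```

Run:
```python
from plan import *
s=st(); RT=tilt(10)
for h in (.03,.02,.01,0): print(h,go(FL+[0,0,h]-H*RT[:,2],RT))
```

```text
t 32.725 p [0.4226 0.2575 0.2288] q [0.753 0.653 0.057 0.066] F [-0.4  0.6  0.8] op 0.08633754552060098 ff 14.966977089643478 J [-0.6   0.62 -0.17  2.13  0.69  0.37 -1.52]
0.03 (array([ 0.0005,  0.0002, -0.0007]), array([-0.03, -0.  , -0.01]))
0.02 (array([ 0.0005, -0.0015,  0.0091]), array([-0.03, -0.  , -0.01]))
0.01 (array([ 0.0005, -0.0033,  0.019 ]), array([-0.03, -0.  , -0.01]))
0 (array([ 0.0005, -0.005 ,  0.0288]), array([-0.03, -0.  , -0.01]))
```

Request:
play_rows --translation '[[0.0005,-0.0008,0.0047],[0,-0.0009,0.0049],[0,0,0]]' --delta_rot '[[0,0,0],[0,0,0],[0,0,0]]' --grip '[-1,-1,-1]'

```text
clock: 33.1
tool_pos: [0.4223, 0.2579, 0.2183]
eef_rot: [0.752, 0.653, 0.056, 0.066]
contact_force: [-0.8, -0.5, -1.2]
opening: 0.089
finger_force: 15.0
```

Request:
play_rows --translation '[[0,-0.0009,0.0049],[0,-0.0009,0.0049],[0,0,0]]' --delta_rot '[[0,0,0],[0,0,0],[0,0,0]]' --grip '[-1,-1,-1]'

```text
clock: 33.48
tool_pos: [0.4223, 0.2579, 0.2084]
eef_rot: [0.753, 0.653, 0.056, 0.066]
contact_force: [-1.4, -0.2, -0.5]
opening: 0.09
finger_force: 15.0
```

Request:
play_rows --translation '[[0,-0.0007,0.004],[0,-0.0004,0.002],[0,0,0]]' --delta_rot '[[0,0,0],[0,0,0],[0,0,0]]' --grip '[-1,-1,-1]'

```text
clock: 33.85
tool_pos: [0.4224, 0.258, 0.2026]
eef_rot: [0.753, 0.653, 0.057, 0.066]
contact_force: [0.0, 0.3, -0.8]
opening: 0.085
finger_force: 15.0
```

Run:
```python
from plan import *
s=st(); RT=tilt(10)
for h in (.002,0): print(h,go(FL+[0,0,h]-H*RT[:,2],RT))
print('F local',np.array(s['contact_force'])@np.c_[mx,my,mz],s['moment'])
```

```text
t 33.85 p [0.4224 0.258  0.2026] q [0.753 0.653 0.057 0.066] F [ 0.   0.3 -0.8] op 0.08529097242733107 ff 14.966963231563568 J [-0.65  0.67 -0.09  2.15  0.74  0.28 -1.57]
0.002 (array([0.0001, 0.0001, 0.0011]), array([-0.05,  0.03,  0.01]))
0 (array([ 0.0001, -0.0002,  0.003 ]), array([-0.05,  0.03,  0.01]))
F local [-0.01799697  0.26862701 -0.76808035] [-0.0483558   0.2550521   0.02110656]
```

Request:
play_rows --translation '[[0,-0.0002,0.002],[0,-0.0002,0.002],[0,0,0]]' --delta_rot '[[0,0,0],[0,0,0],[0,0,0]]' --grip '[-1,-1,-1]'

```text
clock: 34.22
tool_pos: [0.4231, 0.2581, 0.1994]
eef_rot: [0.753, 0.653, 0.057, 0.066]
contact_force: [-1.9, 0.4, 7.6]
opening: 0.089
finger_force: 15.0
```

Run:
```python
from plan import *
s=st(); RT=tilt(10)
for h in (.002,0): print(h,go(FL+[0,0,h]-H*RT[:,2],RT))
print('F local',np.array(s['contact_force'])@np.c_[mx,my,mz],s['moment'])
b=snap('scene','s8.png')
print([(np.round(d['point'],3).tolist(),round(d['confidence'],2)) for d in r.look_for('scene','block_cassette')[:2]])
Rm=R.from_quat(s['eef_rot']).as_matrix(); p=np.array(s['tool_pos'])
for l in ([-.014,-.004,.053],[-.014,-.004,.093],[.0,-.01,.08]): print((proj('scene',p+Rm@l)).round(1))
g=b[170:200,158:186]; print(g.min(2))
```

```text
t 34.225 p [0.4231 0.2581 0.1994] q [0.753 0.653 0.057 0.066] F [-1.9  0.4  7.6] op 0.08877698341179188 ff 15.00078946352005 J [-0.66  0.68 -0.08  2.15  0.75  0.27 -1.58]
0.002 (array([-0.0001,  0.0001, -0.0022]), array([ 0.03, -0.03, -0.01]))
0 (array([-0.0001, -0.0003, -0.0002]), array([ 0.03, -0.03, -0.01]))
F local [-1.95773718  0.10552709  7.62435332] [-0.24637606  0.27909106 -0.01711696]
[([0.431, 0.252, 0.13], 0.39), ([0.563, 0.087, 0.173], 0.33)]
[[173.6 190.7]]
[[176.8 200.4]]
[[171.4 197.1]]
[[ 41  45  46  46  44  42  43  44  46  46  44  40  39  48  64  69  55  48
   47  43  42  45  61  97 130 130 127 127]
 [ 41  43  45  47  43  42  44  47  47  44  39  42  52  68  85  81  59  45
   44  42  45  60  87 111 122 125 125 126]
 [ 43  44  44  46  44  45  47  49  50  45  42  55  78  88  95  85  60  47
   44  46  60  91 121 126 124 124 124 125]
 [ 46  44  44  46  46  47  51  55  56  53  53  68  90  92  84  71  59  67
   62  78  96 123 142 130 123 122 123 124]
 [ 46  44  45  46  49  51  56  60  61  59  57  65  79  78  65  52  75 108
  104 127 141 147 142 127 122 123 123 123]
 [ 44  4
[... 2217 characters left out ...]
109 118 117 109  98  90  85  87  94  89  81  76  72  71  88 106 127 151
  151 152 135 131 144 147 142 156 170 163]
 [110 119 116 105  92  81  77  77  83  84  88  90  84  83  97 105 121 138
  131 129 117 124 139 135 125 145 166 156]
 [114 119 116 106  96  83  74  67  70  78  90  91  81  80  93 100 109 118
  110 109 115 128 142 148 140 152 158 138]
 [119 121 116 108 101  86  72  67  70  78  92  91  79  77  89  96  99 103
  106 113 122 127 139 152 148 143 136 114]
 [123 121 112  99  90  80  75  74  75  81  92  93  89  91  94  97  96 100
  114 122 125 125 124 126 131 127 114 100]
 [115 111  99  83  75  74  75  75  75  78  90  94  94 100 102 100  99 102
  115 125 131 130 114  98 101 108 102 103]]
```

Seated on the floor (7.6 N at exactly floor height). Loosen slightly, nudge the top rearward to right it, then release.

Request:
play_rows --translation '[[0,0,-0.001],[0,0,0],[0,0,0],[0,0.002,0],[0,0.002,0],[0,0,0],[0,0,0]]' --delta_rot '[[0,0,0],[0,0,0],[0,0,0],[0,0,0],[0,0,0],[0,0,0],[0,0,0]]' --grip '[-0.75,-0.75,-0.75,-0.75,-0.75,-0.75,-0.75]'

```text
clock: 35.2
tool_pos: [0.4265, 0.2574, 0.2004]
eef_rot: [0.753, 0.653, 0.057, 0.066]
contact_force: [0.3, 0.2, 0.3]
opening: 0.127
finger_force: 0.0
```

Run:
```python
from plan import *
s=st(); print('F local',np.array(s['contact_force'])@np.c_[mx,my,mz])
```

```text
t 35.2 p [0.4265 0.2574 0.2004] q [0.753 0.653 0.057 0.066] F [0.3 0.2 0.3] op 0.12747908033785763 ff 0.006903263201820664 J [-0.64  0.68 -0.09  2.14  0.74  0.28 -1.57]
F local [0.28352132 0.19844078 0.32469523]
```

Request:
play_rows --translation '[[0,0,0],[0,0,0],[0,0,0],[0,0,-0.02],[0,0,-0.05],[0,0,-0.06],[0,0,-0.05],[0,0,0]]' --delta_rot '[[0,0,0],[0,0,0],[0,0,0],[0,0,0],[0,0,0],[0,0,0],[0,0,0],[0,0,0]]' --grip '[-0.45,-0.45,-0.45,-0.45,-0.45,-0.45,-0.8,-1]'

```text
clock: 36.2
tool_pos: [0.3962, 0.2632, 0.3813]
eef_rot: [0.752, 0.653, 0.061, 0.066]
contact_force: [1.0, 0.5, -0.0]
opening: 0.074
finger_force: 0.0
```

Run:
```python
from plan import *
s=st()
a=snap('top','t9.png');b=snap('scene','s9.png')
for c in('top','scene'): print(c,[(np.round(d['point'],3).tolist(),round(d['confidence'],2)) for d in r.look_for(c,'block_cassette')[:2]])
cv2.imwrite('pics/p9.png',np.hstack([cv2.resize(a[180:225,140:190],None,fx=8,fy=8,interpolation=3),cv2.resize(b[170:215,155:200],None,fx=8,fy=8,interpolation=3)]))
for n,P in dict(top=[-.09,.02,.148],topf=[-.094,.02,.148],TR=[-.094,.006,.148],TRb=[-.086,.006,.148],TL=[-.094,.034,.148],wax=[-.1,.02,.121],pad=[-.073,-.0432,.144]).items():
    W=M(*P); print(n,((proj('top',W)-[140,180]+.44)*8).round(0),((proj('scene',W)-[155,170]+.44)*8+[400,0]).round(0))
```

```text
t 36.2 p [0.3962 0.2632 0.3813] q [0.752 0.653 0.061 0.066] F [ 1.   0.5 -0. ] op 0.07366941006455284 ff 0.0 J [-0.46  0.36 -0.42  1.98  0.43  0.77 -1.29]
top []
scene [([0.435, 0.258, 0.133], 0.54)]
top [[142. 221.]] [[547. 145.]]
topf [[139. 232.]] [[539. 150.]]
TR [[177. 238.]] [[565. 160.]]
TRb [[182. 216.]] [[579. 151.]]
TL [[101. 225.]] [[514. 140.]]
wax [[154. 258.]] [[537. 215.]]
pad [[325. 204.]] [[695. 181.]]
```

View pics/p9.png

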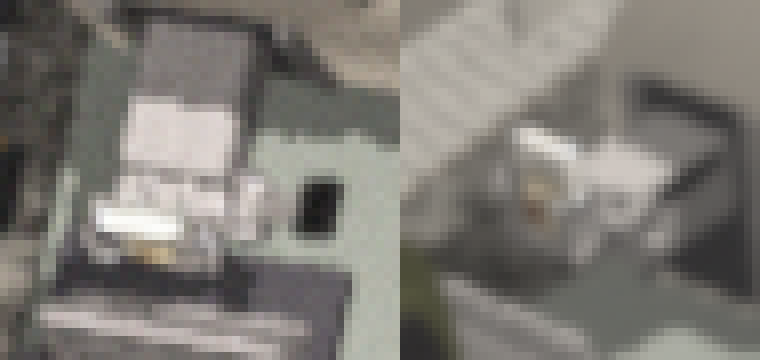

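The cassette stands in the clamp, wax forward (top crop: white top at (140,222), wax (150,252); predicted (142,221)), upright; lever pad at (320,206) still open. Now the lever.

Run:
```python
from plan import *
s=st(); P=M(-.073,-.051,.34+.02); RL=tool(-mz,my); print(P,go(P,RL)); R1=tilt(0); print(go(P,R1), R1.T@RL)
print((R.from_matrix(R1).inv()*R.from_matrix(RL)).as_rotvec(degrees=True))
```

```text
t 36.4 p [0.3954 0.2611 0.3764] q [0.753 0.653 0.055 0.066] F [ 1.  -0.7 -0.5] op 0.003912191662883898 ff 0.0 J [-0.46  0.37 -0.42  1.98  0.43  0.77 -1.29]
[0.4447251  0.18232862 0.36      ] (array([-0.0709,  0.0562,  0.0266]), array([  7.62,   7.86, -89.77]))
(array([-0.0709,  0.0562,  0.0266]), array([ 9.86,  0.15, -0.01])) [[-1.87744615e-18  1.00000000e+00  0.00000000e+00]
 [-1.00000000e+00  1.87744615e-18  0.00000000e+00]
 [ 0.00000000e+00  0.00000000e+00  1.00000000e+00]]
[  0.   0. -90.]
```

Request:
play_rows --translation '[[-0.0355,0.028,0.013],[-0.0355,0.028,0.013],[0,0,0],[0,0,0],[0,0,0],[0,0,0],[0,0,0],[0,0,0],[0,0,0],[0,0,0],[0,0,0],[0,0,0],[0,0,0],[0,0,0]]' --delta_rot '[[0,0,0],[0,0,0],[5,0,0],[4.9,0,0],[0,0,-10],[0,0,-10],[0,0,-10],[0,0,-10],[0,0,-10],[0,0,-10],[0,0,-10],[0,0,-10],[0,0,-10],[0,0,0]]' --grip '[-1,-1,-1,-1,-1,-1,-1,-1,-1,-1,-1,-1,-1,-1]'

```text
clock: 38.15
tool_pos: [0.4444, 0.1827, 0.3602]
eef_rot: [0.072, 0.997, -0.0, -0.001]
contact_force: [0.5, -0.2, 0.2]
opening: 0.002
finger_force: 0.0
```

Run:
```python
from plan import *
s=st(); RL=tool(-mz,my)
for z in (.25,.222,.181): print(go(M(-.073,-.051,z),RL))
```

```text
t 38.15 p [0.4444 0.1827 0.3602] q [ 0.072  0.997 -0.    -0.001] F [ 0.5 -0.2  0.2] op 0.0019408892429405096 ff 0.0 J [ 0.1   0.55 -0.93  1.89  0.53  0.98  0.36]
(array([-0.0006, -0.0002,  0.1102]), array([-0.06, -0.13, -0.11]))
(array([-7.000e-04, -1.000e-04,  1.382e-01]), array([-0.06, -0.13, -0.11]))
(array([-8.000e-04, -1.000e-04,  1.792e-01]), array([-0.06, -0.13, -0.11]))
```

Request:
play_rows --translation '[[0,0,0.05],[0,0,0.05],[0,0,0.025],[0,0,0],[0,0,0.006],[0,0,0.006],[0,0,0.006],[0,0,0]]' --delta_rot '[[0,0,0],[0,0,0],[0,0,0],[0,0,0],[0,0,0],[0,0,0],[0,0,0],[0,0,0]]' --grip '[-1,-1,-1,-1,-1,-1,-1,-1]'

```text
clock: 39.15
tool_pos: [0.4448, 0.1829, 0.2187]
eef_rot: [0.071, 0.997, -0.0, 0.0]
contact_force: [-0.3, -0.5, -0.4]
opening: 0.004
finger_force: 0.0
```

Request:
play_rows --translation '[[0,0,0.006],[0,0,0.006],[0,0,0.005],[0,0,0]]' --delta_rot '[[0,0,0],[0,0,0],[0,0,0],[0,0,0]]' --grip '[-1,-1,-1,-1]'

```text
clock: 39.65
tool_pos: [0.4442, 0.1771, 0.2015]
eef_rot: [0.073, 0.997, -0.007, -0.0]
contact_force: [-1.8, -11.3, 12.1]
opening: 0.009
finger_force: 9.2
```

Request:
play_rows --translation '[[0,0.003,0.004],[0,0.002,0.005],[0,0,0.005],[0,0,0]]' --delta_rot '[[0,0,0],[0,0,0],[0,0,0],[0,0,0]]' --grip '[-1,-1,-1,-1]'

```text
clock: 40.15
tool_pos: [0.4456, 0.1878, 0.1877]
eef_rot: [0.071, 0.997, -0.0, 0.0]
contact_force: [0.1, -1.3, 1.6]
opening: 0.006
finger_force: 0.7
```

Run:
```python
from plan import *
s=st(); t=s['tool_pos']+.064*R.from_quat(s['eef_rot']).as_matrix()[:,2]; print('tip local to hinge',(t-M(-.073,-.011,.114))@np.c_[mx,my,mz],'F',np.array(s['contact_force'])@np.c_[mx,my,mz])
```

```text
t 40.15 p [0.4456 0.1878 0.1877] q [ 0.071  0.997 -0.     0.   ] F [ 0.1 -1.3  1.6] op 0.006268000227544486 ff 0.7395603857003152 J [-0.09  0.78 -0.67  2.07  0.89  0.6   0.03]
tip local to hinge [ 0.00021239 -0.03454538  0.00970288] F [ 0.30584212 -1.29897939  1.63936805]
```

Request:
play_rows --translation '[[0,-0.002,0.003],[0,-0.002,0.003],[0,0,0.002],[0,0,0]]' --delta_rot '[[0,0,0],[0,0,0],[0,0,0],[0,0,0]]' --grip '[-1,-1,-1,-1]'

```text
clock: 40.65
tool_pos: [0.4448, 0.1838, 0.18]
eef_rot: [0.071, 0.997, -0.001, 0.001]
contact_force: [-0.9, -1.7, 5.6]
opening: 0.006
finger_force: 2.7
```

Run:
```python
from plan import *
s=st(); t=s['tool_pos']+.064*R.from_quat(s['eef_rot']).as_matrix()[:,2]; print('tip local to hinge',(t-M(-.073,-.011,.114))@np.c_[mx,my,mz],'F',np.array(s['contact_force'])@np.c_[mx,my,mz])
```

```text
t 40.65 p [0.4448 0.1838 0.18  ] q [ 0.071  0.997 -0.001  0.001] F [-0.9 -1.7  5.6] op 0.006041541745296085 ff 2.715957462787628 J [-0.09  0.79 -0.65  2.08  0.92  0.58  0.02]
tip local to hinge [-2.65992477e-05 -3.86288513e-02  2.01052567e-03] F [-0.66030709 -1.83574133  5.58811747]
```

Request:
play_rows --translation '[[0,0,0.002],[0,0,0.002],[0,0,0]]' --delta_rot '[[0,0,0],[0,0,0],[0,0,0]]' --grip '[-1,-1,-1]'

```text
clock: 41.02
tool_pos: [0.4448, 0.1838, 0.1785]
eef_rot: [0.071, 0.998, -0.001, 0.002]
contact_force: [-6.0, -5.4, 33.8]
opening: 0.005
finger_force: 17.3
```

Run:
```python
from plan import *
s=st(); t=s['tool_pos']+.064*R.from_quat(s['eef_rot']).as_matrix()[:,2]; print('tip local to hinge',(t-M(-.073,-.011,.114))@np.c_[mx,my,mz],'F',np.array(s['contact_force'])@np.c_[mx,my,mz])
```

```text
t 41.025 p [0.4448 0.1838 0.1785] q [ 0.071  0.998 -0.001  0.002] F [-6.  -5.4 33.8] op 0.004779255445937034 ff 17.266172311610717 J [-0.1   0.79 -0.65  2.09  0.92  0.57  0.01]
tip local to hinge [ 0.00012293 -0.03859793  0.00053264] F [-5.21313175 -6.2483228  33.79851342]
```

Hard stop at 34 N: lever shut. Retreat straight up and verify.

Request:
play_rows --translation '[[0,0,-0.02],[0,0,-0.05],[0,0,-0.06],[0,0,-0.06],[0,0,-0.06],[0.05,0,-0.02],[0.05,0,0],[0,0,0],[0,0,0]]' --delta_rot '[[0,0,0],[0,0,0],[0,0,0],[0,0,0],[0,0,0],[0,0,0],[0,0,0],[0,0,0],[0,0,0]]' --grip '[-1,-1,-1,-1,-1,-1,-1,-1,-1]'

```text
clock: 42.15
tool_pos: [0.3464, 0.198, 0.4457]
eef_rot: [0.071, 0.997, -0.0, 0.001]
contact_force: [-0.1, 0.4, -0.2]
opening: 0.007
finger_force: 0.0
```

Run:
```python
from plan import *
s=st()
a=snap('top','t10.png');b=snap('scene','s10.png')
cv2.imwrite('pics/p10.png',np.hstack([cv2.resize(a[170:225,140:205],None,fx=6,fy=6,interpolation=3),cv2.resize(b[160:215,155:220],None,fx=6,fy=6,interpolation=3)]))
for n,P in dict(open=[-.073,-.0432,.144],shut=[-.073,-.055,.113],cas=[-.09,.02,.148]).items():
    W=M(*P); print(n,((proj('top',W)-[140,170]+.4)*6).round(0),((proj('scene',W)-[155,160]+.4)*6+[390,0]).round(0))
```

```text
t 42.15 p [0.3464 0.198  0.4457] q [ 0.071  0.997 -0.     0.001] F [-0.1  0.4 -0.2] op 0.007341518054872267 ff 0.0 J [ 0.15  0.32 -1.06  1.93  0.32  1.07  0.39]
open [[243. 213.]] [[611. 196.]]
shut [[278. 226.]] [[634. 253.]]
cas [[106. 225.]] [[500. 169.]]
```

View pics/p10.png

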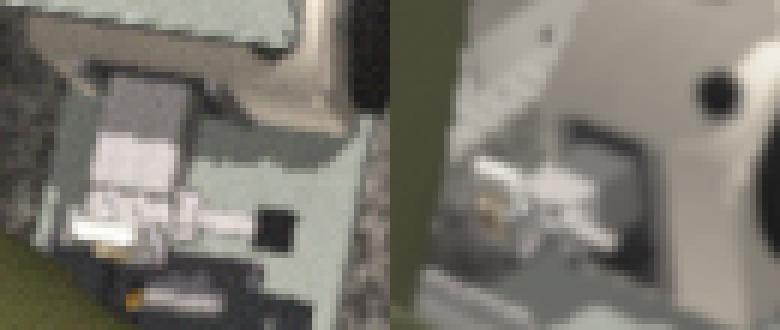

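The lever now lies level, its pad at top crop (275,228) against (278,226) predicted for shut. The cassette is still seated at (103,230) with the wax to the front, and the robot is clear.

```bash
python3 -c "
from plant import r
print(r.finish_job())"
```

```text
the job is handed in; nothing more can be done
None
```

The job is handed in: the crank is up with the lock pin home, the wax cassette sits in the clamp with the wax facing the knife, and the lever is shut; contact forces and the last pictures agree, but no score came back.

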